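# Load the battery charger and retire the old packs

### The job

Change over the cordless-tool batteries. The one standing on the charger is full: pull it back off its shoe and put it flat in the grey tray. Slide every other slide-on pack, from the bench, onto a shoe of the charger until it clicks home, and once all that is done throw the charger's mains switch over to on. The old long stick batteries are finished: lay each on the ledge of the recycling box and push it in through the sprung flap, so that it lies inside and the flap is shut. Leave the other things where they are.

Things in the scene. Friction and masses are not known exactly. Their poses are not given: they have to be found in the camera images.
- pack_1: Slide-on tool battery, black (all sizes in mm), 84 long (x) x 52 wide (y) x 44 high; lies grooves-down. Origin: centre of its underside; z up; x points to its front, which goes onto the rail first; grey tab at the rear. Flat sides, grip across y. Underneath a channel 40 wide, 16 high, closed at the rear, with inward flanges 6 wide, 5 thick along both bottom edges. 0.36 kg +-25 %. May be absent.
- pack_2: Slide-on battery like pack_1, same size and axes. May be absent.
- pack_3: Slide-on battery like pack_1, same size and axes. May be absent.
- full_1: The full battery, if it stands on the left shoe at the start: like pack_1, home on its shoe; to be pulled straight back off it (-x, about 10 N to free it). May be absent: just one of full_1 to full_3 is there.
- full_2: The full battery, if it stands on the middle shoe at the start; see full_1. May be absent.
- full_3: The full battery, if it stands on the right shoe at the start; see full_1. May be absent.
- ready_tray: Grey tray for full batteries, fixed, 124 (x) x 120 (y), walls 4 thick and 24 high. Origin: centre of its underside.
- tray_floor (a point): Centre of the tray's inner floor, 4 above the bench; axes as the tray.
- stick_1: Old stick battery: black bar 132 (x) x 36 (y) x 34 (z) with a narrower contact head at +x. Origin: 17 below its middle along its own z (centre of the underside as it lies at first). Does not fit the charger; goes into the recycling box, either end first, on any long side. 0.3 kg +-25 %. May be absent.
- stick_2: Old stick battery like stick_1. May be absent.
- charger: Charging station, fixed (mm). Deck 16 above the bench, with three shoes 108 apart in y. Origin on the bench under the middle shoe's point; x points the way packs slide, y left. Deck reaches from x = -130 to the rear housing (x 46 to 90, top 74 high), y -158 to 234. Each shoe is a T-rail from x = -36 (rounded nose) to 36: head 36 wide, its underside 7 and its top 13 above the deck.
- shoe_1 (a point): Left shoe: the point on the deck where a pack's origin is when fully home, and that pack's axes. Set the pack flat on the deck about 86 before it (-x), in line with it, and slide it along +x; flanges pass under the rail's head with 2 mm play. It clicks over the sprung roller in the last 30 mm (5 to 15 N) and meets a stop 1 mm past this point.
- shoe_2 (a point): Middle shoe of the charger, like shoe_1.
- shoe_3 (a point): Right shoe of the charger, like shoe_1.
- latch_1 (a joint): Sprung detent roller of the left shoe, 14 past its point: metres pressed down. 0 = up (no pack over it, or clicked into the pocket of a pack that is home); about 0.0035 while a pack stands over it short of home.
- latch_2 (a joint): The same for the middle shoe.
- latch_3 (a joint): The same for the right shoe.
- main_switch (a joint): Toggle lever of the charger's mains switch, rad: 0 = off, leaning 0.5 rad towards the charger's -x; 1.0 = on, leaning as far to +x. Stays where it is put; pushing its knob over takes about 2 N.
- main_switch_tip (a point): Centre of the lever's black ball knob (26 across), at the left end of the charger, 92 left of the left shoe, 50 from its pivot, which is 38 above the bench. Thrown over, the knob has moved 48 along the charger's +x.
- recycling_box: Grey steel battery recycling box, fixed, 235 deep, 126 wide, 215 high (mm). Origin on the bench under the flap; x points into the box, y left. Before the flap a ledge, x -146 to 0, 98 wide, 150 above the bench, side edges 10 higher. Opening at x = 0: 96 wide, 52 high. Behind it a slippery chute drops 45 degrees: a stick pushed more than half its length past x = 0 tips and slides in.
- box_ledge (a point): Middle of the ledge's upper face, 73 before the flap; axes as the box.
- box_flap (a joint): Flap of the box, hinged along its upper edge, rad: 0 = shut; about 1 while a stick is under it. Swings inwards only; a spring shuts it; about 1 N at its lower edge opens it.
- pliers: Bystander: red pliers, 55 x 185 x 14.
- marker: Bystander: marker pen, 17 x 135 x 16.
There are look-alikes about, which are no part of the job. There is more than one size of the ready_tray; the job needs the larger.

How it is judged:
By the outcome, as a careful person would: the job done as asked, in the order asked, and still so for the second after the job is handed in, with the robot touching nothing.
Of pack_1, pack_2, pack_3 only 2 to 3 are there at a start; the rules pass over those that are not, and their reading is None.
Of full_1, full_2, full_3 only 1 to 1 are there at a start; the rules pass over those that are not, and their reading is None.
Of stick_1, stick_2 only 1 to 2 are there at a start; the rules pass over those that are not, and their reading is None.
At some moment in a run one of pack_1, pack_2, pack_3, stick_1, stick_2 may be knocked a few centimetres aside while the robot is not near it.
Once in a run the grip may slacken for a moment while it holds something.
It also fails if it takes over 210 s, if anything falls off the work surface, if the arm or the gripper's body presses on something with over 40 N, if the wrist force passes 120 N, or if a joint passes its speed limit or range.

### The arm

A 6-joint arm with a two-finger parallel gripper is mounted at the origin on a cart in front of the work surface, level with it; the furniture and walls round the work are solid. World frame = base frame: x ahead of the robot, y to its left, z up, the work surface at z = 0. Lengths are in m, angles in degrees, forces in N, time in s.
With the tool pointing down it reaches from about 0.4 to 0.825 m from the base axis. Payload 7 kg.
Tool frame: the origin (TCP) lies at the centre of the arm's flange, where the gripper is bolted on; the fingertips stand 178 mm ahead of it and the grasp point (between the pads) lies 159 mm ahead of it (tip_reach is the distance from the TCP to the fingertips, in m); z points along the fingers, y is the line along which they close (so a half turn about z gives the same grasp; the last joint's range is limited). The gripper opens to 88 mm and grips with 3 to 60 N. Pads are 19 mm wide; open, the fingers measure 130 mm over their backs; the gripper's body (78 mm by 193 mm) begins 47 mm behind the grasp point.
Start: joints at [-48.123, 20.546, 0.682, 0, -70.136, -16.507], TCP at [0.289, -0.61, 0.405] pointing down, gripper open.
Joint ranges: [-176.03, 176.03], [-82.01, 121.73], [-58.28, 71.71], [-173.87, 95.51], [-174.79, -0.11], [-173.66, 173.66]. Speed limits (degrees/s): [136.94, 136.94, 172.46, 180, 180, 180].

### API

Orientations are given as [roll, pitch, yaw] about the fixed x, y, z axes, in that order (R = Rz(yaw) Ry(pitch) Rx(roll)).
In Python, from plant import * gives the robot as it stands.
- The arm moves only by the shell command python3 -m handwheel 'ROWS'. ROWS is JSON, a list of rows, each a list of 7 numbers: the opening, from -1 (shut) to 1 (fully open), then the shift along the tool's x, y, z as a fraction of full scale, then the turn, a rotation vector about the tool's x, y, z as a fraction of full scale. A call has 1 to 5 rows; each row shifts and turns the commanded pose from where the row before left it, along the tool's axes as they then stand; what a row does not reach is not made up. Full scale, the value 1, is 0.025 m for a shift and 6 degrees for a turn. A row lasts 1/8 s, in which the tool goes at most 62.5 mm and 10.7 degrees, less where a joint would pass 70% of its speed; a pose out of reach is approached as far as the arm can. A call with a number of a shift or a turn outside -1 to 1 is refused whole. A call with a gripper value outside its range is refused whole. The fingers move at their own pace and stop on an object; the grip force is fixed at half the most. Time passes only in rows, so rows that do not move let the fingers close. It gives the time, the measured TCP pose, the force, the opening and the grip force at its end, in the units of the state.
- get_obs(): the state, without advancing time (a new reading comes with each control period).
- snapshot(name): name is "side" or "top" or "wrist"; returns a dict with "color" (420x560x3 uint8, red, green, blue), "fx", "fy", "cx", "cy" (pixels), "R" (3x3) and "t" (3): a world point X has camera coordinates R X + t; the wrist camera has in their place "tool_from_camera" (4x4, takes a point from camera to tool coordinates, whose origin is the TCP and whose axes are the flange's). Camera axes: x right, y down, z forward; pixel columns grow to the right and rows downward; lengths in m; the calibration is good to about 2 mm. A picture is of the moment at which its call begins: read the wrist's pose just before it. There is no depth.
- close_job(): hands the job in; it is judged then, once.
The state is a dict: "clock": time; "joint_pos": joint angles; "qvel": joint speeds; "tau": joint torques, N m; "tool_pos": TCP position; "orientation": TCP orientation; "force": force on the tool from outside, world axes, zero at the start; "moment": the same for the moment, N m; "opening": finger opening in m; "gripper_force": force on a finger pad.
Only numpy, scipy, OpenCV 4.12 (cv2) and the standard library are available. Lean on these libraries where they do the work, as an engineer would, in place of code of your own. Each camera call takes 0.05 s, during which the arm holds its last target. There are 200 camera calls.

## Working session

There is one attempt and no reset: what is moved stays moved. The work goes in short steps, Python scripts to look and compute and a shell command to move; the robot and the scene stay as the last step left them, time stands still between calls to the robot, and variables do not carry over. Pictures are saved under pics/ and viewed, at most 14 in all, crops included, and the job is handed in when it is done.

```bash
ls; mkdir -p pics; python3 - <<'E'
from plant import *
import cv2,numpy as np
print(get_obs())
for n in("top","side","wrist"):
    s=snapshot(n); cv2.imwrite(f"pics/{n}0.png",s["color"][:,:,::-1])
    print(n,{k:(np.round(v,4).tolist() if k!="color" else 0) for k,v in s.items()})
E
```

```text
pics
{'clock': 0.0, 'joint_pos': array([-4.81214606e+01,  2.05903496e+01,  6.32368645e-01, -1.89094687e-02,
       -7.01367490e+01, -1.65081034e+01]), 'qvel': array([ 0.03637983,  0.04140037, -0.07978437, -0.0493714 ,  0.0294809 ,
        0.00472898]), 'tau': array([ 8.72300570e-04, -5.82718885e+01,  2.93068010e+01,  6.99769601e+00,
        6.82326776e-03, -1.58555595e-04]), 'tool_pos': array([ 0.28913225, -0.60971079,  0.40372783]), 'orientation': array([ 1.79904123e+02, -9.87672016e-03, -1.54635995e+02]), 'force': array([-0.86541209,  0.17447457, -1.00673591]), 'moment': array([ 0.03007551, -0.04139045,  0.03487435]), 'gripper_force': 0.0, 'opening': 0.08771639122011858}
top {'color': 0, 'fx': 475.5814, 'fy': 475.5814, 'cx': 277.6634, 'cy': 207.1616, 'R': [[-0.0114, -0.9998, 0.014], [-0.9859, 0.0089, -0.1672], [0.1671, -0.0157, -0.9858]], 't': [-0.0684, 0.5526, 1.5753]}
side {'color': 0, 'fx': 420.1707, 'fy': 420.1707, 'cx': 275.1988, 'cy': 218.8605, 'R': [[-0.8183, -0.5743, -0.0221], [-0.3278, 0.498, -0.8029], [0.4721, -0.6498, -0.5958]], 't': [0.3916, 0.3095, 1.3701]}
wrist {'color': 0, 'fx': 344.0715, 'fy': 344.0715, 'cx': 275.1899, 'cy': 207.7129, 'tool_from_camera': [[0.0013, -0.9575, -0.2886, 0.0791], [1.0, 0.0012, 0.0004, -0.0014], [-0.0, -0.2886, 0.9575, 0.0213], [0.0, 0.0, 0.0, 1.0]]}
```

View pics/top0.png

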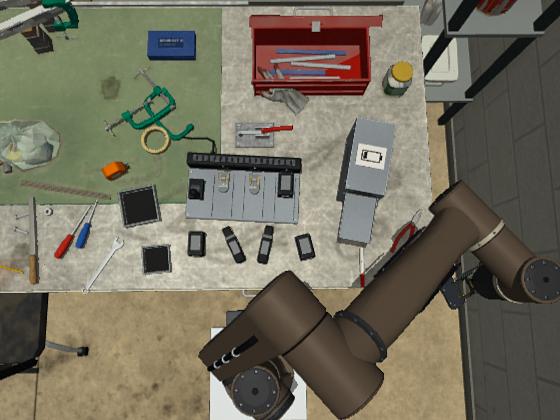

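View pics/side0.png

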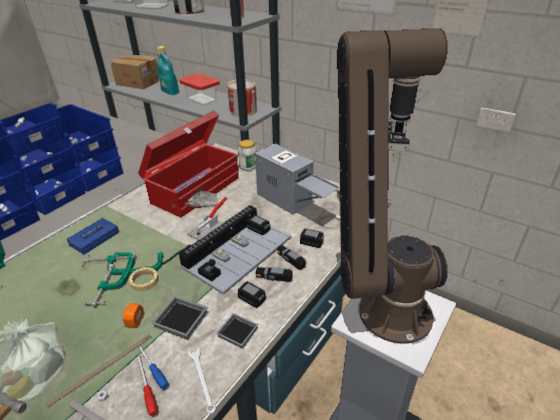

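```bash
cat > h.py <<'E'
from plant import *
import cv2,numpy as np
from scipy.spatial.transform import Rotation as Ro
def cam(n):
    o=get_obs(); s=snapshot(n)
    if n=="wrist":
        T=np.eye(4); T[:3,:3]=Ro.from_euler('xyz',o["orientation"],degrees=True).as_matrix(); T[:3,3]=o["tool_pos"]
        M=T@s["tool_from_camera"]; s["Rw"]=M[:3,:3]; s["C"]=M[:3,3]
    else:
        s["Rw"]=s["R"].T; s["C"]=-s["R"].T@s["t"]
    return s
def ray(s,uv,z):
    u,v=uv; d=s["Rw"]@np.array([(u-s["cx"])/s["fx"],(v-s["cy"])/s["fy"],1]); return s["C"]+d*(z-s["C"][2])/d[2]
def pix(s,X):
    c=s["Rw"].T@(np.array(X)-s["C"]); return np.array([s["fx"]*c[0]/c[2]+s["cx"],s["fy"]*c[1]/c[2]+s["cy"]])
def save(s,name,crop=None,k=1):
    im=s["color"][:,:,::-1]
    if crop: x0,y0,x1,y1=crop; im=im[y0:y1,x0:x1]
    cv2.imwrite(f"pics/{name}.png",cv2.resize(im,None,fx=k,fy=k,interpolation=cv2.INTER_CUBIC))
def st():
    o=get_obs(); print("t",round(o["clock"],2),"pos",o["tool_pos"].round(4),"rpy",o["orientation"].round(1),"F",o["force"].round(1),"op",round(o["opening"],4),"gf",round(o["gripper_force"],1),"q",o["joint_pos"].round(0))
def to(x,y,z,yaw):
    """row units (shift in 25mm, turn in 6deg) from the present TCP to grasp-point x,y,z (tool straight down), yaw"""
    o=get_obs(); R=Ro.from_euler('xyz',o["orientation"],degrees=True)
    d=R.inv().apply(np.array([x,y,z+.159])-o["tool_pos"])/.025
    r=(R.inv()*Ro.from_euler('xyz',[180,0,yaw],degrees=True)).as_rotvec(degrees=True)/6
    print("shift",d.round(2),"turn",r.round(2))
E
python3 - <<'E'
from h import *
s=cam("top"); save(s,"topc",(110,110,430,290),2.5)
g=s["color"].max(2); m=(g<65).astype(np.uint8)
cs,_=cv2.findContours(m,cv2.RETR_EXTERNAL,cv2.CHAIN_APPROX_NONE)
for c in cs:
    if cv2.contourArea(c)<80: continue
    (u,v),wh,a=cv2.minAreaRect(c)
    if 110<u<430 and 110<v<290:
        b=cv2.boxPoints(((u,v),wh,a)); P=[ray(s,p,.04)[:2] for p in b]
        e=[P[1]-P[0],P[2]-P[1]]; L=[np.linalg.norm(x) for x in e]; k=e[int(L[1]>L[0])]
        print((round(u),round(v)),ray(s,(u,v),.04).round(3),"size",np.round(L,3),"yaw",round(np.degrees(np.arctan2(k[1],k[0]))%180))
for nm,p,z in [("deckBL",(186,217),.016),("deckBR",(297,223),.016),("shoe1",(223,181),.029),("shoe2",(254,183),.029),("full3",(286,184),.06),("ledgeL",(337,240),.15),("ledgeR",(364,246),.15),("trayNE",(156,188),.024),("trayNW",(119,190),.024),("traySW",(123,227),.024),("traySE",(161,222),.024)]: print(nm,ray(s,p,z).round(3))
E
```

```text
(155, 259) [0.382 0.338 0.04 ] size [0.084 0.083] yaw 95
(264, 250) [ 0.406 -0.027  0.04 ] size [0.086 0.036] yaw 166
(236, 250) [0.408 0.068 0.04 ] size [0.036 0.089] yaw 25
(305, 247) [ 0.417 -0.164  0.04 ] size [0.052 0.082] yaw 13
(196, 244) [0.43  0.202 0.04 ] size [0.082 0.056] yaw 179
(138, 205) [0.565 0.403 0.04 ] size [0.113 0.116] yaw 12
(196, 189) [0.62  0.205 0.04 ] size [0.07  0.055] yaw 176
(236, 165) [0.702 0.068 0.04 ] size [0.149 0.446] yaw 76
(348, 167) [ 0.693 -0.322  0.04 ] size [0.158 0.283] yaw 18
deckBL [0.526 0.243 0.016]
deckBR [ 0.501 -0.141  0.016]
shoe1 [0.649 0.115 0.029]
shoe2 [0.641 0.007 0.029]
full3 [ 0.63  -0.103  0.06 ]
ledgeL [ 0.428 -0.259  0.15 ]
ledgeR [ 0.408 -0.343  0.15 ]
trayNE [0.627 0.347 0.024]
trayNW [0.621 0.475 0.024]
traySW [0.492 0.455 0.024]
traySE [0.508 0.326 0.024]
```

View pics/topc.png

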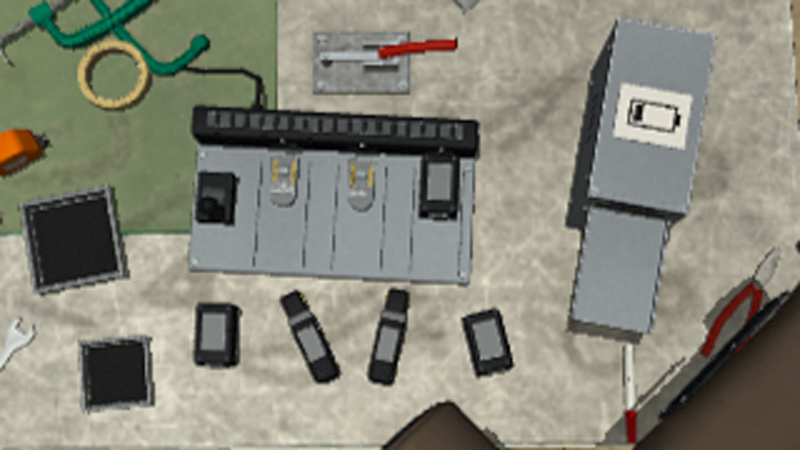

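The overhead view shows the full pack on the right shoe (286,184). The empty shoes are at (223,181) and (254,183), and the switch is at (196,188). Packs lie at (197,243) and (305,246), sticks at (234,246) and (265,246). The larger tray is at (139,206) and the box ledge at about (357,220). Two packs fit shoes 2 and 3 once the full one is off, so I move over now.

```bash
python3 -m handwheel '[[1,0,0,0,0,0,0.97],[1,0,0,0,0,0,0.97],[1,0,0,0,0,0,0.97],[1,0,0,0,0,0,0.97],[1,0,0,0,0,0,0.97]]'
python3 -m handwheel '[[1,-0.28,1,0,0,0,0],[1,-0.28,1,0,0,0,0],[1,-0.28,1,0,0,0,0],[1,-0.28,1,0,0,0,0],[1,-0.28,1,0,0,0,0]]' >/dev/null
python3 -m handwheel '[[1,-0.28,1,0,0,0,0],[1,-0.28,1,0,0,0,0],[1,-0.28,1,0,0,0,0],[1,-0.28,1,0,0,0,0],[1,-0.28,1,0,0,0,0]]' >/dev/null
python3 -m handwheel '[[1,-0.28,1,0,0,0,0],[1,-0.28,1,0,0,0,0],[1,-0.28,1,0,0,0,0],[1,-0.28,1,0,0,0,0],[1,-0.28,1,0,0,0,0]]' > /dev/null
python3 -m handwheel '[[1,-0.28,1,0,0,0,0],[1,-0.28,1,0,0,0,0],[1,-0.28,1,0,0,0,0],[1,-0.28,1,0,0,0,0],[1,-0.28,1,0,0,0,0]]'
python3 -m handwheel '[[1,0,0,0,0,0,0]]' >/dev/null
python3 - <<'E'
from h import *
st(); s=cam("wrist"); save(s,"w1"); s2=cam("top"); save(s2,"t1",(110,150,430,290),2)
np.savez("w1.npz",**{k:s[k] for k in s})
E
```

```text
clock: 0.82
tool_pos: [0.2892, -0.6098, 0.4044]
orientation: [180.0, -0.0, 176.1]
force: [0.4, 0.8, -0.4]
opening: 0.0877
gripper_force: 0.0
clock: 3.32
tool_pos: [0.4615, -0.1192, 0.4047]
orientation: [180.0, 0.0, 176.3]
force: [0.3, 0.2, -0.1]
opening: 0.088
gripper_force: 0.0
t 3.45 pos [ 0.4618 -0.1189  0.4046] rpy [180.    0.  176.4] F [ 0.2  0.5 -0.1] op 0.0878 gf 0.0 q [   9.    2.  -23.   -0.  -65. -103.]
```

View pics/w1.png

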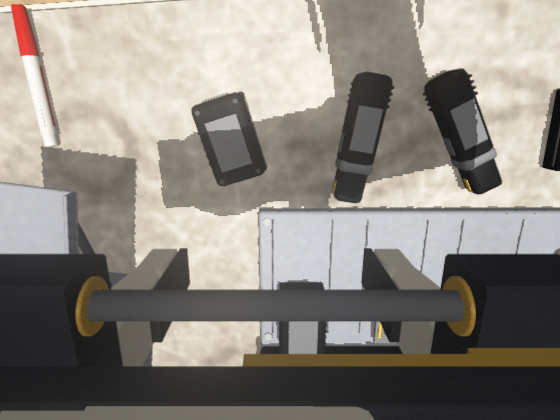

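The wrist view shows the deck's near edge at row ~209 with its corner at (261,209). A pack is at (229,140), the sticks at (363,137) and (462,130), and the full pack sits between the fingers at (302,318).

```bash
python3 - <<'E'
from h import *
s=dict(np.load("w1.npz")); im=s["color"].astype(int)
# deck near edge: first row (going down) dark line / transition to bluish grey
pts=[]
blue=im[:,:,2]-im[:,:,0]
for u in list(range(275,320,4))+list(range(400,545,5)):
    col=blue[195:235,u]; r=np.where(col>=3)[0]
    if len(r): pts.append((u,195+r[0]))
pts=np.array(pts,float); a,b=np.polyfit(pts[:,0],pts[:,1],1); res=pts[:,1]-a*pts[:,0]-b
k=abs(res)<2; a,b=np.polyfit(pts[k,0],pts[k,1],1); print(k.sum(),len(k),a,b)
P=ray(s,(270,a*270+b),.016);Q=ray(s,(540,a*540+b),.016); d=Q-P
print("edge",P.round(4),Q.round(4),"charger yaw",np.degrees(np.arctan2(-d[0],d[1])))
print("corner",ray(s,(260.5,a*260+b),.016).round(4))
g=im.max(2); m=(g<70).astype(np.uint8); m[200:]=0
cs,_=cv2.findContours(cv2.morphologyEx(m,cv2.MORPH_CLOSE,np.ones((5,5))),cv2.RETR_EXTERNAL,cv2.CHAIN_APPROX_NONE)
for c in cs:
    if cv2.contourArea(c)<1500: continue
    r=cv2.minAreaRect(c); b=cv2.boxPoints(r); P=[ray(s,p,.035)[:2] for p in b]; e=[P[1]-P[0],P[2]-P[1]]; L=[np.linalg.norm(x) for x in e]; kk=e[int(L[1]>L[0])]
    print(np.round(r[0]),ray(s,r[0],.035).round(3),np.round(L,3),"yaw",np.degrees(np.arctan2(kk[1],kk[0]))%180)
print("full3 top sides/rear",[ray(s,p,.06).round(4) for p in[(281,290),(324,290),(302,284)]])
st(); 
E
```

```text
41 41 -0.007148854037180766 213.14432673939717
edge [ 0.4977 -0.1285  0.016 ] [0.5141 0.1726 0.016 ] charger yaw -3.118066836876351
corner [ 0.4972 -0.1391  0.016 ]
[362. 137.] [ 0.42  -0.031  0.035] [0.127 0.04 ] yaw 168.16077576889074
[463. 133.] [0.422 0.068 0.035] [0.046 0.13 ] yaw 23.92157504247153
full3 top sides/rear [array([ 0.5719, -0.1211,  0.06  ]), array([ 0.5747, -0.0757,  0.06  ]), array([ 0.5662, -0.0986,  0.06  ])]
t 3.55 pos [ 0.4613 -0.12    0.4046] rpy [-180.    -0.   176.3] F [ 0.5 -0.8  0.5] op 0.087 gf 0.0 q [   9.    2.  -23.   -0.  -65. -103.]
```

```bash
python3 -m handwheel '[[1,-1,0.1,0,0,0,-0.1],[1,-1,0.1,0,0,0,0],[1,-1,0.1,0,0,0,0],[1,-1,0.1,0,0,0,0],[1,-1,0.1,0,0,0,0]]' >/dev/null
python3 -m handwheel '[[1,-1,0,1,0,0,0],[1,-0.3,0,1,0,0,0],[1,0,0,1,0,0,0],[1,0,0,1,0,0,0]]' >/dev/null
python3 -m handwheel '[[1,0,0,0,0,0,0]]' >/dev/null
python3 - <<'E'
from h import *
st(); s=cam("wrist"); save(s,"w2"); np.savez("w2.npz",**s); to(.624,-.097,.042,176.9)
E
```

```text
t 4.8 pos [ 0.6185 -0.1173  0.3026] rpy [-180.    -0.3  176.8] F [-0.3  0.2  0.5] op 0.0878 gf 0.0 q [   7.   21.  -13.   -0.  -56. -100.]
shift [-0.16  0.82  4.13] turn [-0.01 -0.02 -0.01]
```

View pics/w2.png

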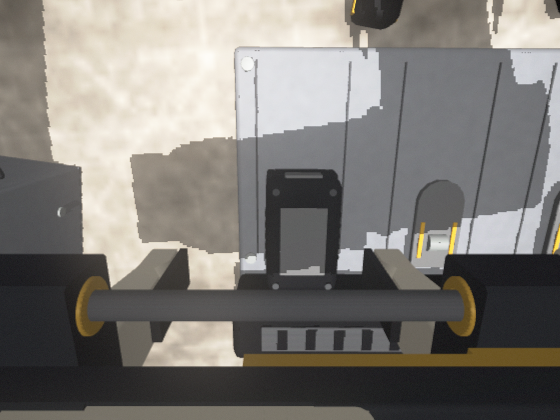

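The wrist view shows the full pack at columns 266–341, with its rear tab at (304,175). The shoe 2 rail is at about columns 415–465.

```bash
python3 - <<'E'
from h import *
s=dict(np.load("w2.npz"))
for n,p,z in [("pl",(266,200),.06),("pr",(341,200),.06),("rear",(303,171),.06),("rl",(414,225),.029),("rr",(465,225),.029),("nose",(440,180),.029),("corner",(236,48),.016)]: print(n,ray(s,p,z).round(4))
E
```

```text
pl [ 0.6    -0.1241  0.06  ]
pr [ 0.6027 -0.0742  0.06  ]
rear [ 0.5817 -0.0989  0.06  ]
rl [ 0.6347 -0.0119  0.029 ]
rr [0.6369 0.0277 0.029 ]
nose [0.6    0.0054 0.029 ]
corner [ 0.4995 -0.1403  0.016 ]
```

```bash
python3 -m handwheel '[[1,-0.08,0.35,1,0,0,0],[1,-0.08,0.35,1,0,0,0],[1,0,0,1,0,0,0],[1,0,0,0.9,0,0,0],[1,0,0,0.23,0,0,0]]'
python3 -m handwheel '[[-1,0,0,0,0,0,0],[-1,0,0,0,0,0,0],[-1,0,0,0,0,0,0],[-1,0,0,0,0,0,0]]'
python3 - <<'E'
from h import *
st(); to(.624,-.1,.042,176.9)
E
```

```text
clock: 5.48
tool_pos: [0.6244, -0.0995, 0.2014]
orientation: [-180.0, -0.0, 176.9]
force: [0.6, -0.2, 0.0]
opening: 0.0874
gripper_force: 0.0
clock: 5.98
tool_pos: [0.6244, -0.0992, 0.202]
orientation: [180.0, 0.0, 176.9]
force: [0.4, 0.3, 0.3]
opening: 0.0533
gripper_force: 0.0
t 5.97 pos [ 0.6244 -0.0992  0.202 ] rpy [180.    0.  176.9] F [0.4 0.3 0.3] op 0.0533 gf 0.0 q [   9.   27.  -18.    0.  -44. -102.]
shift [ 0.02 -0.03  0.04] turn [ 0.    0.01 -0.  ]
```

Let it grip, then pull straight back.

```bash
python3 -m handwheel '[[-1,0,0,0,0,0,0],[-1,0,0,0,0,0,0],[-1,0,0,0,0,0,0]]'
python3 -m handwheel '[[-1,0.3,0,0,0,0,0],[-1,0.4,0,0,0,0,0],[-1,0.5,0,0,0,0,0],[-1,0.5,0,0,0,0,0],[-1,0.5,0,0,0,0,0]]'
python3 -m handwheel '[[-1,0.5,0,0,0,0,0],[-1,0.5,0,0,0,0,0],[-1,0.5,0,0,0,0,0]]'
python3 -m handwheel '[[-1,0,0,0,0,0,0]]'
```

```text
clock: 6.35
tool_pos: [0.6245, -0.0991, 0.2019]
orientation: [180.0, 0.0, 176.9]
force: [-2.2, 2.2, 6.0]
opening: 0.0519
gripper_force: 30.0
clock: 6.98
tool_pos: [0.5694, -0.0961, 0.2019]
orientation: [180.0, 0.1, 176.9]
force: [5.2, -1.5, 4.3]
opening: 0.0518
gripper_force: 30.0
clock: 7.35
tool_pos: [0.5317, -0.094, 0.2019]
orientation: [180.0, 0.1, 176.9]
force: [5.3, -1.8, 5.6]
opening: 0.0518
gripper_force: 30.0
clock: 7.48
tool_pos: [0.5305, -0.094, 0.2019]
orientation: [180.0, -0.0, 176.9]
force: [-1.9, 2.4, 11.8]
opening: 0.0513
gripper_force: 30.0
```

```bash
python3 -m handwheel '[[-1,0,0,-0.5,0,0,0],[-1,0,0,-1,0,0,0],[-1,0,0,-1,0,0,0],[-1,0,0,-1,0,0,0],[-1,0,0,-1,0,0,0]]'
python3 -m handwheel '[[-1,0,1,-0.5,0,0,0],[-1,0,1,0,0,0,0],[-1,0,1,0,0,0,0],[-1,0,1,0,0,0,0],[-1,0,1,0,0,0,0]]'
python3 -m handwheel '[[-1,0,1,0,0,0,0],[-1,0,1,0,0,0,0],[-1,0,1,0,0,0,0],[-1,0,1,0,0,0,0],[-1,0,1,0,0,0,0]]'
python3 -m handwheel '[[-1,0,1,0,0,0,0],[-1,0,1,0,0,0,0],[-1,0,1,0,0,0,0],[-1,0,1,0,0,0,0],[-1,0,1,0,0,0,0]]'
python3 -m handwheel '[[-1,0,1,0,0,0,0],[-1,0,1,0,0,0,0],[-1,0,0,0,0,0,0]]'
python3 - <<'E'
from h import *
st(); s=cam("wrist"); save(s,"w3"); np.savez("w3.npz",**s); to(.562,.401,.15,188)
E
```

```text
clock: 8.1
tool_pos: [0.5301, -0.0943, 0.3136]
orientation: [-180.0, -0.3, 176.8]
force: [-0.4, 0.6, -4.2]
opening: 0.052
gripper_force: 30.0
clock: 8.72
tool_pos: [0.5371, 0.031, 0.3252]
orientation: [-179.9, -0.3, 176.8]
force: [0.3, -1.1, -4.3]
opening: 0.0519
gripper_force: 30.0
clock: 9.35
tool_pos: [0.5444, 0.1558, 0.3254]
orientation: [-179.9, -0.2, 176.8]
force: [0.1, 0.1, -3.9]
opening: 0.0517
gripper_force: 30.0
clock: 9.98
tool_pos: [0.5525, 0.282, 0.3263]
orientation: [-180.0, -0.0, 176.9]
force: [-0.1, 0.4, -3.5]
opening: 0.0521
gripper_force: 30.0
clock: 10.35
tool_pos: [0.5553, 0.3326, 0.3261]
orientation: [180.0, 0.0, 177.0]
force: [-0.8, 0.3, -4.7]
opening: 0.052
gripper_force: 30.0
t 10.35 pos [0.5553 0.3326 0.3261] rpy [180.   0. 177.] F [-0.8  0.3 -4.7] op 0.052 gf 30.0 q [  48.   21.   -9.   -0.  -60. -141.]
shift [-0.13  2.79  0.68] turn [-0.   -0.   -1.84]
```

View pics/w3.png

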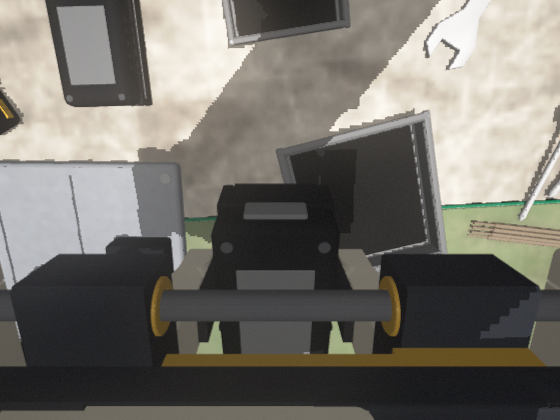

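The tray's top corners are at (279,150), (429,112) and (443,243), next to the held pack.

```bash
python3 - <<'E'
from h import *
s=dict(np.load("w3.npz")); a,b,c=[ray(s,p,.024)[:2] for p in [(279,150),(429,112),(443,243)]]
print(a,b,c,np.linalg.norm(b-a),np.linalg.norm(c-b)); d=b-a; yaw=np.degrees(np.arctan2(-d[0],d[1])); print("yaw",yaw)
x=np.array([np.cos(np.radians(yaw)),np.sin(np.radians(yaw))]); ctr=(a+b)/2+x*.062; print(ctr); to(ctr[0],ctr[1],.033,180+yaw)
E
```

```text
[0.51279634 0.33639505] [0.48923881 0.45561672] [0.60148165 0.47647197] 0.12152680444843054 0.11416389632978713
yaw 11.177339686127466
[0.56184156 0.40802436]
shift [-0.11  3.07  5.36] turn [-0.   -0.   -2.37]
```

```bash
python3 -m handwheel '[[-1,0,0,0,0,0,-0.79],[-1,0,0,0,0,0,-0.79],[-1,0,0,0,0,0,-0.79],[-1,-0.42,1,0,0,0,0],[-1,-0.42,1,0,0,0,0]]' >/dev/null
python3 -m handwheel '[[-1,0,0.91,0,0,0,0],[-1,0,0,1,0,0,0],[-1,0,0,1,0,0,0],[-1,0,0,1,0,0,0],[-1,0,0,0,0,0,0]]' 
python3 -m handwheel '[[-1,0,0,1,0,0,0],[-1,0,0,0.8,0,0,0],[-1,0,0,0.4,0,0,0],[-1,0,0,0,0,0,0]]'
python3 - <<'E'
from h import *
st(); to(.5618,.408,.031,191.2)
E
```

```text
clock: 11.65
tool_pos: [0.5608, 0.4051, 0.2491]
orientation: [-179.8, -0.2, -168.9]
force: [0.4, -0.0, -3.4]
opening: 0.0516
gripper_force: 30.0
clock: 12.15
tool_pos: [0.5616, 0.4059, 0.1967]
orientation: [-180.0, 0.0, -168.9]
force: [0.2, 0.3, -4.6]
opening: 0.0517
gripper_force: 30.0
t 12.15 pos [0.5616 0.4059 0.1967] rpy [-180.     0.  -168.9] F [ 0.2  0.3 -4.6] op 0.0517 gf 30.0 q [  52.   32.  -10.    0.  -48. -131.]
shift [-0.02  0.08  0.27] turn [-0.    0.   -0.01]
```

```bash
python3 -m handwheel '[[-1,0,0.05,0.25,0,0,0],[-1,0,0,0.03,0,0,0],[0.3,0,0,0,0,0,0],[0.3,0,0,0,0,0,0],[0.3,0,0,0,0,0,0]]'
python3 -m handwheel '[[0.3,0,0,-0.5,0,0,0],[0.3,0,0,-1,0,0,0],[0.3,0,0,-1,0,0,0],[0.3,0,0,-1,0,0,0],[1,0,0,-1,0,0,0]]'
python3 - <<'E'
from h import *
st(); s=cam("top"); save(s,"t2",(110,110,430,290),2.5); np.savez("t2.npz",**s)
E
```

```text
clock: 12.78
tool_pos: [0.5617, 0.4071, 0.1894]
orientation: [180.0, 0.0, -168.9]
force: [-0.1, 0.4, -0.0]
opening: 0.057
gripper_force: 0.0
clock: 13.4
tool_pos: [0.5616, 0.4069, 0.3036]
orientation: [180.0, 0.0, -168.9]
force: [0.7, -0.6, -0.2]
opening: 0.0627
gripper_force: 0.0
t 13.4 pos [0.5616 0.4069 0.3036] rpy [ 180.     0.  -168.9] F [ 0.7 -0.6 -0.2] op 0.0627 gf 0.0 q [  52.   26.   -4.    0.  -60. -131.]
```

View pics/t2.png

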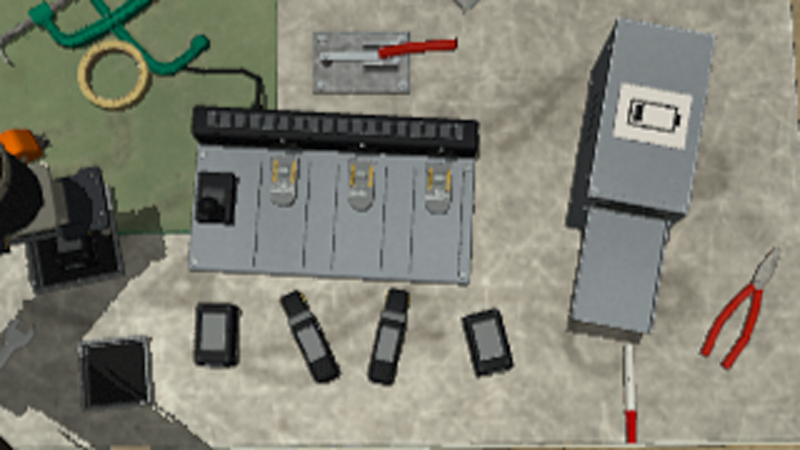

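The full pack is down in the tray (crop 75,250). Next is pack A at crop (217,335).

```bash
python3 -m handwheel '[[1,0,0,0,0,0,0.99],[1,0,0,0,0,0,0.99],[1,0.34,-1,0,0,0,0],[1,0.34,-1,0,0,0,0],[1,0.34,-1,0,0,0,0]]' >/dev/null
python3 -m handwheel '[[1,0.34,-1,0,0,0,0],[1,0.34,-1,0,0,0,0],[1,0.34,-1,0,0,0,0],[1,0.34,-1,0,0,0,0],[1,0.34,-1,0,0,0,0]]' >/dev/null
python3 -m handwheel '[[1,0,-0.44,0,0,0,0],[1,0,0,0,0,0,0]]'
cat > rect.py <<'E'
from h import *
import sys
# usage: rect.py name  zplane thr : dark blobs in wrist view, upper part
s=cam("wrist"); st(); save(s,sys.argv[1]); np.savez(sys.argv[1]+".npz",**s)
z=float(sys.argv[2]); thr=int(sys.argv[3])
m=(s["color"].max(2)<thr).astype(np.uint8); m[250:]=0
cs,_=cv2.findContours(cv2.morphologyEx(m,cv2.MORPH_CLOSE,np.ones((5,5))),cv2.RETR_EXTERNAL,cv2.CHAIN_APPROX_NONE)
for c in cs:
    if cv2.contourArea(c)<1500: continue
    r=cv2.minAreaRect(c); b=cv2.boxPoints(r); P=[ray(s,p,z)[:2] for p in b]; e=[P[1]-P[0],P[2]-P[1]]; L=[np.linalg.norm(x) for x in e]; kk=e[int(L[1]>L[0])]
    print(np.round(r[0]),ray(s,r[0],z).round(4),np.round(L,3),"yaw",(np.degrees(np.arctan2(kk[1],kk[0]))+90)%180-90)
E
python3 rect.py w4 .044 60
```

```text
clock: 14.95
tool_pos: [0.491, 0.1967, 0.3026]
orientation: [180.0, 0.1, 179.2]
force: [0.1, 0.4, -1.1]
opening: 0.0876
gripper_force: 0.0
t 15.0 pos [0.4911 0.1972 0.3024] rpy [1.800e+02 1.000e-01 1.792e+02] F [-0.   0.2 -0.1] op 0.0879 gf 0.0 q [  43.   12.  -26.    0.  -52. -134.]
[508. 235.] [0.5073 0.367  0.044 ] [0.074 0.024] yaw -89.41296627361464
[289. 126.] [0.4271 0.2057 0.044 ] [0.081 0.048] yaw -3.905704138609849
[485.  56.] [0.3854 0.33   0.044 ] [0.074 0.067] yaw 89.2638210945459
```

View pics/w4.png

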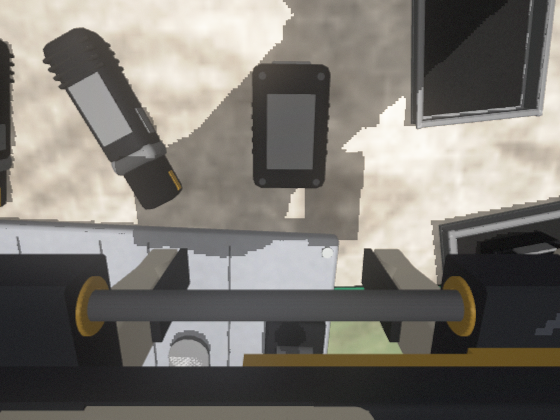

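Pack A's tab is at (290,62), on the robot side, so its front already points to +x. It is aligned to within about 2–4°.

```bash
python3 - <<'E'
from h import *
s=dict(np.load("w4.npz"))
for p in [(254,75),(254,180),(329,75),(325,180),(291,64),(290,188)]: print(p,ray(s,p,.044).round(4))
to(.427,.205,.027,177.5)
E
```

```text
(254, 75) [0.3948 0.1829 0.044 ]
(254, 180) [0.4638 0.1808 0.044 ]
(329, 75) [0.3954 0.2312 0.044 ]
(325, 180) [0.4644 0.2307 0.044 ]
(291, 64) [0.3885 0.2067 0.044 ]
(290, 188) [0.4699 0.2061 0.044 ]
shift [2.57 0.27 4.65] turn [0.01 0.01 0.28]
```

```bash
python3 -m handwheel '[[1,0.84,0.12,0,0,0,0],[1,0.84,0.12,0,0,0,0],[1,0.82,0.09,0.65,0,0,0],[1,0,0,1,0,0,0],[1,0,0,1,0,0,0]]' >/dev/null
python3 -m handwheel '[[1,0,0,1,0,0,0],[1,0,0,1,0,0,0],[-1,0,0,0,0,0,0],[-1,0,0,0,0,0,0],[-1,0,0,0,0,0,0]]'
python3 -m handwheel '[[-1,0,0,0,0,0,0],[-1,0,0,0,0,0,0],[-1,0,0,0,0,0,0],[-1,0,0,0,0,0,0]]'
python3 -m handwheel '[[-1,0,0,-1,0,0,0],[-1,0,0,-1,0,0,0],[-1,0,0,-1,0,0,0],[-1,0,0,0,0,0,0]]'
python3 - <<'E'
from h import *
st(); to(.5345,-.0942,.1,176.9);to(.5495,.0125,.1,176.9)
E
```

```text
clock: 16.25
tool_pos: [0.4286, 0.2065, 0.1867]
orientation: [179.9, 0.1, 179.2]
force: [-0.5, -0.0, -0.2]
opening: 0.0632
gripper_force: 0.0
clock: 16.75
tool_pos: [0.4286, 0.2064, 0.1865]
orientation: [179.9, 0.1, 179.2]
force: [-2.2, 1.4, 6.3]
opening: 0.052
gripper_force: 30.0
clock: 17.25
tool_pos: [0.4284, 0.2061, 0.2619]
orientation: [179.9, 0.1, 179.2]
force: [-0.7, -0.2, -3.6]
opening: 0.0515
gripper_force: 29.9
t 17.25 pos [0.4284 0.2061 0.2619] rpy [1.799e+02 1.000e-01 1.792e+02] F [-0.7 -0.2 -3.6] op 0.0515 gf 29.9 q [  49.   10.  -35.   -0.  -45. -140.]
shift [ -4.41 -11.95   0.09] turn [0.02 0.02 0.38]
shift [-4.95 -7.68  0.11] turn [0.02 0.02 0.38]
```

```bash
python3 -m handwheel '[[-1,0,0,0,0.02,0.02,0.38],[-1,-0.6,-1,0,0,0,0],[-1,-0.6,-1,0,0,0,0],[-1,-0.6,-1,0,0,0,0],[-1,-0.6,-1,0,0,0,0]]' >/dev/null
python3 -m handwheel '[[-1,-0.9,-1,0,0,0,0],[-1,-0.9,-1,0,0,0,0],[-1,-0.9,-1,0,0,0,0],[-1,0,-0.45,0,0,0,0],[-1,0,0,0,0,0,0]]'
python3 - <<'E'
from h import *
st(); s=cam("wrist"); save(s,"w5"); np.savez("w5.npz",**s); to(.546,.0132,.0445,176.9)
E
```

```text
clock: 18.5
tool_pos: [0.5446, 0.0123, 0.2592]
orientation: [-179.8, -0.3, 176.8]
force: [-0.3, -0.4, -3.9]
opening: 0.0519
gripper_force: 29.9
t 18.5 pos [0.5446 0.0123 0.2592] rpy [-179.8   -0.3  176.8] F [-0.3 -0.4 -3.9] op 0.0519 gf 29.9 q [  22.   17.  -26.    0.  -47. -115.]
shift [-0.06  0.02  2.24] turn [-0.03 -0.04 -0.01]
```

View pics/w5.png

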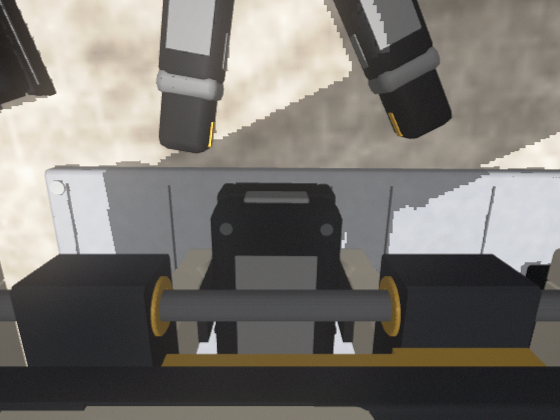

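Pack A is held square and hangs over the deck just before shoe 2. I lower it and slide it on.

```bash
python3 -m handwheel '[[-1,0,0.02,1,0,0,0],[-1,0,0,0.9,0,0,0],[-1,0,0,0.3,0,0,0],[-1,0,0,0.06,0,0,0],[-1,0,0,0,0,0,0]]'
python3 -m handwheel '[[-1,-0.4,0,0,0,0,0],[-1,-0.4,0,0,0,0,0],[-1,-0.4,0,0,0,0,0]]'
python3 - <<'E'
from h import *
st(); to(.546,.0132,.0435,176.9)
E
```

```text
clock: 19.18
tool_pos: [0.5458, 0.0139, 0.2049]
orientation: [-179.9, -0.1, 177.0]
force: [0.4, 0.3, -4.4]
opening: 0.052
gripper_force: 29.9
clock: 19.55
tool_pos: [0.5765, 0.0119, 0.2045]
orientation: [-179.9, -0.1, 176.9]
force: [-0.2, 0.5, -3.8]
opening: 0.0521
gripper_force: 30.0
t 19.55 pos [0.5765 0.0119 0.2045] rpy [-1.799e+02 -1.000e-01  1.769e+02] F [-0.2  0.5 -3.8] op 0.0521 gf 30.0 q [  21.   23.  -25.    0.  -42. -114.]
shift [ 1.22 -0.01  0.08] turn [-0.02 -0.01  0.  ]
```

```bash
python3 -m handwheel '[[-1,-0.1,-0.01,0.06,0,0,0],[-1,-0.4,0,0,0,0,0],[-1,-0.4,0,0,0,0,0],[-1,-0.4,0,0,0,0,0]]'
python3 -m handwheel '[[-1,-0.4,0,0,0,0,0],[-1,-0.4,0,0,0,0,0],[-1,0,0,0,0,0,0]]'
```

```text
clock: 20.05
tool_pos: [0.6084, 0.0099, 0.2026]
orientation: [-179.9, -0.1, 176.9]
force: [-1.5, 0.0, -0.9]
opening: 0.0517
gripper_force: 30.0
clock: 20.42
tool_pos: [0.6301, 0.0091, 0.2037]
orientation: [-179.9, 0.1, 177.0]
force: [3.8, 0.7, 3.3]
opening: 0.0523
gripper_force: 30.0
```

```bash
python3 -m handwheel '[[-1,-0.12,0,0,0,0,0],[-1,0,0,0,0,0,0]]'
python3 -m handwheel '[[-1,-0.12,0,0,0,0,0],[-1,0,0,0,0,0,0]]'
python3 -m handwheel '[[-1,-0.12,0,0,0,0,0],[-1,0,0,0,0,0,0]]'
```

```text
clock: 20.68
tool_pos: [0.6327, 0.009, 0.2037]
orientation: [-179.9, 0.2, 177.0]
force: [7.6, -1.0, 0.8]
opening: 0.0518
gripper_force: 30.0
clock: 20.92
tool_pos: [0.6346, 0.0086, 0.2027]
orientation: [-179.9, -0.0, 176.9]
force: [5.9, -0.1, -0.2]
opening: 0.0517
gripper_force: 30.0
clock: 21.18
tool_pos: [0.6361, 0.0084, 0.2026]
orientation: [-179.9, -0.3, 176.9]
force: [-2.4, 0.6, 5.7]
opening: 0.0519
gripper_force: 30.0
```

```bash
python3 -m handwheel '[[-1,-0.1,0,0,0,0,0],[-1,0,0,0,0,0,0]]'
python3 -m handwheel '[[-1,-0.1,0,0,0,0,0],[-1,0,0,0,0,0,0]]'
```

```text
clock: 21.42
tool_pos: [0.6373, 0.0081, 0.2026]
orientation: [-179.8, -0.4, 176.9]
force: [-8.2, 2.3, 11.2]
opening: 0.052
gripper_force: 30.0
clock: 21.68
tool_pos: [0.6382, 0.0081, 0.2025]
orientation: [-179.8, -0.6, 176.9]
force: [-16.9, 5.3, 19.2]
opening: 0.0519
gripper_force: 30.0
```

Pack A clicked in and met its stop. Release, and go to pack B.

```bash
python3 -m handwheel '[[1,0.05,0,0,0,0,0],[1,0,0,0,0,0,0],[1,0,0,0,0,0,0],[1,0,0,-1,0,0,0],[1,0,0,-1,0,0,0]]' >/dev/null
python3 -m handwheel '[[1,0,0,-1,0,0,0],[1,0.8,-0.95,-1,0,0,0],[1,0.8,-0.95,0,0,0,0],[1,0.8,-0.95,0,0,0,0],[1,0.8,-0.95,0,0,0,0]]'
python3 -m handwheel '[[1,0.8,-0.95,0,0,0,0],[1,0.8,-0.95,0,0,0,0],[1,0.8,-0.95,0,0,0,0],[1,0,0,0,0,0,0]]'
python3 rect.py w6 .044 60
```

```text
clock: 22.92
tool_pos: [0.5551, -0.0829, 0.3029]
orientation: [-179.9, -0.1, 176.9]
force: [0.1, -0.6, 0.4]
opening: 0.0876
gripper_force: 0.0
clock: 23.42
tool_pos: [0.4905, -0.1516, 0.3033]
orientation: [-179.9, -0.1, 176.8]
force: [-0.6, -1.1, 0.5]
opening: 0.0875
gripper_force: 0.0
t 23.48 pos [ 0.4914 -0.151   0.3034] rpy [-1.799e+02 -1.000e-01  1.768e+02] F [ 0.3 -0.  -0. ] op 0.0877 gf 0.0 q [  5.  11. -27.   0. -52. -98.]
[418. 179.] [ 0.4675 -0.0516  0.044 ] [0.031 0.035] yaw 74.82433373583376
[542.  84.] [0.4088 0.0249 0.044 ] [0.021 0.083] yaw 10.144749800498616
[447.  79.] [ 0.4022 -0.0369  0.044 ] [0.084 0.043] yaw -15.353236378386327
```

View pics/w6.png

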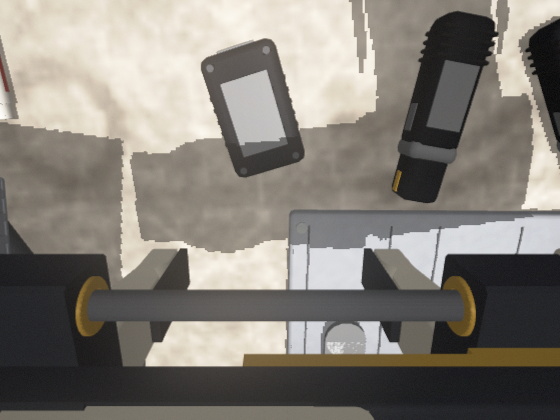

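Pack B's top corners are at (204,62), (272,42), (302,158) and (240,176). The tab at (237,47) is again on the robot side.

```bash
python3 - <<'E'
from h import *
s=dict(np.load("w6.npz")); P=np.array([ray(s,p,.044)[:2] for p in [(204,60),(272,41),(302,157),(240,176)]])
a=(P[0]+P[1])/2;b=(P[2]+P[3])/2; d=b-a; y=np.degrees(np.arctan2(d[1],d[0])); c=P.mean(0); print(P,c,y,np.linalg.norm(d))
o=get_obs(); D=c-o["tool_pos"][:2]; t=np.radians(180+y); print("after turn",-(180+y-o["orientation"][2])/6,"shift",D@[np.cos(t),np.sin(t)]/.025,D@[np.sin(t),-np.cos(t)]/.025)
E
```

```text
[[ 0.38203595 -0.19340556]
 [ 0.37333904 -0.14928709]
 [ 0.44751246 -0.1327342 ]
 [ 0.45850608 -0.17668328]] [ 0.41534838 -0.16302753] 12.45587165592186 0.07713740843621657
after turn -2.6021570215577676 shift 3.0753256829499023 0.18699570372198965
```

```bash
python3 -m handwheel '[[1,0,0,0,0,0,-0.87],[1,0,0,0,0,0,-0.87],[1,0,0,0,0,0,-0.86],[1,1,0.1,0,0,0,0],[1,1,0.09,0,0,0,0]]' >/dev/null
python3 -m handwheel '[[1,1.0,0,0.5,0,0,0],[1,0.08,0,1,0,0,0],[1,0,0,1,0,0,0],[1,0,0,1,0,0,0],[1,0,0,1,0,0,0]]'
python3 -m handwheel '[[1,0,0,0.18,0,0,0],[-1,0,0,0,0,0,0],[-1,0,0,0,0,0,0],[-1,0,0,0,0,0,0],[-1,0,0,0,0,0,0]]'
python3 -m handwheel '[[-1,0,0,0,0,0,0],[-1,0,0,0,0,0,0],[-1,0,0,0,0,0,0],[-1,0,0,0,0,0,0]]'
python3 -m handwheel '[[-1,0,0,-1,0,0,0],[-1,0,0,-1,0,0,0],[-1,0,0,-1,0,0,0],[-1,0,0,0,0,0,0]]'
python3 - <<'E'
from h import *
st(); o=get_obs(); c=np.array([.540,-.0942]); D=c-o["tool_pos"][:2]; t=np.radians(176.9); print("turn",-(176.9-o["orientation"][2]-(360 if o["orientation"][2]<0 else 0))/6,"shift",D@[np.cos(t),np.sin(t)]/.025,D@[np.sin(t),-np.cos(t)]/.025)
E
```

```text
clock: 24.72
tool_pos: [0.4164, -0.1621, 0.1903]
orientation: [-179.9, -0.1, -167.4]
force: [0.5, 0.0, 0.3]
opening: 0.0875
gripper_force: 0.0
clock: 25.35
tool_pos: [0.4158, -0.1624, 0.1869]
orientation: [-179.9, -0.1, -167.5]
force: [0.6, 0.8, 0.4]
opening: 0.0533
gripper_force: 0.0
clock: 25.85
tool_pos: [0.4158, -0.1624, 0.1869]
orientation: [-179.9, -0.1, -167.5]
force: [-1.5, 2.5, 6.2]
opening: 0.0521
gripper_force: 29.9
clock: 26.35
tool_pos: [0.4162, -0.1623, 0.2626]
orientation: [-179.9, 0.0, -167.5]
force: [-1.0, 0.2, -3.9]
opening: 0.0518
gripper_force: 29.9
t 26.35 pos [ 0.4162 -0.1623  0.2626] rpy [-179.9    0.  -167.5] F [-1.   0.2 -3.9] op 0.0518 gf 29.9 q [  4.   8. -38.   0. -44. -82.]
turn 2.605261447771871 shift -4.798919806888311 2.9868290792286
```

```bash
python3 -m handwheel '[[-1,0,0,0,0,0,0.87],[-1,0,0,0,0,0,0.87],[-1,0,0,0,0,0,0.86],[-1,-0.96,0.6,0,0,0,0],[-1,-0.96,0.6,0,0,0,0]]' >/dev/null
python3 -m handwheel '[[-1,-0.96,0.6,0,0,0,0],[-1,-0.96,0.6,0,0,0,0],[-1,-0.96,0.57,0,0,0,0],[-1,0,0,0.9,0,0,0],[-1,0,0,0.9,0,0,0]]' >/dev/null
python3 -m handwheel '[[-1,0,0,0.4,0,0,0],[-1,0,0,0.1,0,0,0],[-1,0,0,0,0,0,0]]'
python3 - <<'E'
from h import *
st(); to(.540,-.0947,.0438,176.9)
E
```

```text
clock: 27.98
tool_pos: [0.5394, -0.0947, 0.2034]
orientation: [-179.9, -0.1, 176.9]
force: [0.2, 0.7, -4.1]
opening: 0.0518
gripper_force: 29.9
t 27.98 pos [ 0.5394 -0.0947  0.2034] rpy [-1.799e+02 -1.000e-01  1.769e+02] F [ 0.2  0.7 -4.1] op 0.0518 gf 29.9 q [  11.   21.  -29.    0.  -40. -104.]
shift [-0.02  0.    0.02] turn [-0.02 -0.02  0.  ]
```

```bash
python3 -m handwheel '[[-1,-0.3,0,0.02,0,0,0],[-1,-0.4,0,0,0,0,0],[-1,-0.4,0,0,0,0,0],[-1,-0.4,0,0,0,0,0]]'
python3 -m handwheel '[[-1,-0.4,0,0,0,0,0],[-1,-0.4,0,0,0,0,0],[-1,-0.4,0,0,0,0,0],[-1,-0.4,0,0,0,0,0]]'
python3 -m handwheel '[[-1,-0.3,0,0,0,0,0],[-1,0,0,0,0,0,0]]'
python3 -m handwheel '[[-1,-0.15,0,0,0,0,0],[-1,0,0,0,0,0,0]]'
```

```text
clock: 28.48
tool_pos: [0.5778, -0.0968, 0.2029]
orientation: [-179.9, -0.1, 176.9]
force: [-0.7, 0.8, -1.1]
opening: 0.0517
gripper_force: 29.9
clock: 28.98
tool_pos: [0.616, -0.0991, 0.203]
orientation: [-179.8, -0.4, 176.9]
force: [-7.7, 0.3, 8.4]
opening: 0.0517
gripper_force: 29.9
clock: 29.22
tool_pos: [0.6266, -0.0991, 0.2038]
orientation: [-179.9, 0.2, 177.0]
force: [5.6, 0.2, 1.2]
opening: 0.0515
gripper_force: 29.9
clock: 29.48
tool_pos: [0.6289, -0.0993, 0.2031]
orientation: [-179.9, -0.0, 176.9]
force: [5.1, -0.9, -0.4]
opening: 0.0517
gripper_force: 29.9
```

```bash
python3 -m handwheel '[[-1,-0.15,0,0,0,0,0],[-1,0,0,0,0,0,0]]'
python3 -m handwheel '[[-1,-0.12,0,0,0,0,0],[-1,0,0,0,0,0,0]]'
python3 -m handwheel '[[-1,-0.08,0,0,0,0,0],[-1,0,0,0,0,0,0]]'
```

```text
clock: 29.72
tool_pos: [0.6308, -0.0997, 0.2028]
orientation: [-179.9, -0.3, 176.9]
force: [-2.7, 1.4, 5.5]
opening: 0.0519
gripper_force: 29.9
clock: 29.98
tool_pos: [0.632, -0.0999, 0.2028]
orientation: [-179.9, -0.5, 176.9]
force: [-11.6, 3.4, 12.7]
opening: 0.0523
gripper_force: 29.9
clock: 30.22
tool_pos: [0.6326, -0.0998, 0.2028]
orientation: [-179.9, -0.7, 176.9]
force: [-17.3, 5.2, 19.0]
opening: 0.0514
gripper_force: 30.0
```

Pack B clicked in as well. Release it, then look at the switch.

```bash
python3 -m handwheel '[[1,0.05,0,0,0,0,0],[1,0,0,0,0,0,0],[1,0,0,0,0,0,0],[1,0,0,-1,0,0,0],[1,0,0,-1,0,0,0]]' >/dev/null
python3 -m handwheel '[[1,0,0,-1,0,0,0],[-1,0,1,-1,0,0,0],[-1,0,1,0,0,0,0],[-1,0,1,0,0,0,0],[-1,0,1,0,0,0,0]]' >/dev/null
python3 -m handwheel '[[-1,-0.2,1,0,0,0,0],[-1,-0.2,1,0,0,0,0],[-1,-0.2,1,0,0,0,0],[-1,-0.2,1,0,0,0,0],[-1,-0.2,1,0,0,0,0]]' >/dev/null
python3 -m handwheel '[[-1,-0.3,1,0,0,0,0],[-1,-0.3,1,0,0,0,0],[-1,-0.3,1,0,0,0,0],[-1,0,0,0,0,0,0]]' >/dev/null
python3 - <<'E'
from h import *
st(); s=cam("wrist"); save(s,"w7"); np.savez("w7.npz",**s)
t=dict(np.load("t2.npz")); print(ray(t,(193.2,192),.082))
s2=cam("side"); save(s2,"s2",(150,180,360,330),2)
E
```

```text
t 32.6 pos [0.7    0.1998 0.3015] rpy [-1.799e+02 -1.000e-01  1.770e+02] F [-0.4 -0.2 -0.7] op 0.0005 gf 0.0 q [  31.   29.    1.    0.  -62. -124.]
[0.5999884  0.20861314 0.082     ]
```

View pics/w7.png

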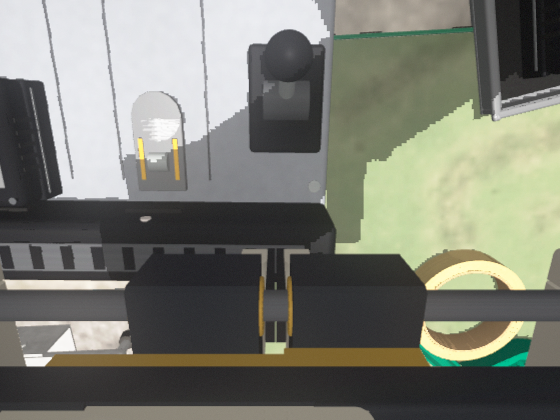

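The knob is at (289,55), leaning towards the robot, with its pivot near (287,100).

```bash
python3 - <<'E'
from h import *
s=dict(np.load("w7.npz")); k=ray(s,(289,55),.082); print(k, ray(s,(287,100),.038)); to(k[0]-.055,k[1],.083,176.9)
E
```

```text
[0.59664638 0.21032682 0.082     ] [0.61888774 0.20971412 0.038     ]
shift [6.32 0.17 2.4 ] turn [-0.02 -0.03  0.01]
```

```bash
python3 -m handwheel '[[-1,1,0.04,0,0,0,0],[-1,1,0.04,0,0,0,0],[-1,1,0.04,0,0,0,0],[-1,1,0.05,0,0,0,0],[-1,1,0,0,0,0,0]]' >/dev/null
python3 -m handwheel '[[-1,1,0,0,0,0,0],[-1,0.32,0,0,0,0,0],[-1,0,0,1,0,0,0],[-1,0,0,1,0,0,0],[-1,0,0,0.4,0,0,0]]'
python3 -m handwheel '[[-1,-0.5,0,0,0,0,0],[-1,-0.5,0,0,0,0,0],[-1,-0.5,0,0,0,0,0],[-1,-0.5,0,0,0,0,0]]'
python3 -m handwheel '[[-1,-0.4,0,0,0,0,0],[-1,-0.4,0,0,0,0,0],[-1,-0.2,0,0,0,0,0],[-1,0,0,0,0,0,0]]'
python3 -m handwheel '[[-1,-0.15,0,0,0,0,0],[-1,0,0,0,0,0,0]]'
```

```text
clock: 33.95
tool_pos: [0.5417, 0.2094, 0.2413]
orientation: [-179.8, -0.2, 176.9]
force: [0.1, 0.8, 0.7]
opening: 0.0005
gripper_force: 0.0
clock: 34.45
tool_pos: [0.5925, 0.2072, 0.2427]
orientation: [-179.9, -0.1, 176.9]
force: [-1.3, 0.8, 1.0]
opening: 0.0002
gripper_force: 1.0
clock: 34.95
tool_pos: [0.6169, 0.2059, 0.242]
orientation: [-179.9, -0.1, 176.9]
force: [-0.8, 0.3, -0.4]
opening: -0.0
gripper_force: 0.0
clock: 35.2
tool_pos: [0.6198, 0.2057, 0.2421]
orientation: [-179.9, -0.2, 176.9]
force: [-4.5, 0.0, -0.4]
opening: 0.0003
gripper_force: 1.9
```

```bash
python3 -m handwheel '[[-1,-0.12,0,0,0,0,0],[-1,0,0,0,0,0,0]]'
python3 -m handwheel '[[-1,-0.08,0,0,0,0,0],[-1,0,0,0,0,0,0]]'
python3 -m handwheel '[[-1,1,0,0,0,0,0],[-1,1,0,-1,0,0,0],[-1,0,0,-1,0,0,0],[-1,0,0,-1,0,0,0],[-1,0,-1,0,0,0,0]]'
python3 -m handwheel '[[-1,1,-1,0,0,0,0],[-1,1,-1,0,0,0,0],[-1,0,-1,0,0,0,0],[-1,0,0,0,0,0,0]]'
python3 - <<'E'
from h import *
st(); s=cam("top"); np.savez("t3.npz",**s); save(s,"t3",(110,110,430,290),2.5)
E
```

```text
clock: 35.45
tool_pos: [0.6209, 0.2057, 0.2418]
orientation: [-179.8, -0.4, 176.9]
force: [-14.6, 2.9, 5.7]
opening: 0.0007
gripper_force: 7.4
clock: 35.7
tool_pos: [0.6217, 0.2056, 0.2417]
orientation: [-179.8, -0.6, 176.9]
force: [-22.2, 4.5, 11.1]
opening: 0.0003
gripper_force: 11.0
clock: 36.33
tool_pos: [0.5752, 0.1844, 0.3201]
orientation: [179.9, 0.2, 177.1]
force: [0.0, -0.4, -0.5]
opening: 0.0003
gripper_force: 0.0
clock: 36.83
tool_pos: [0.5197, 0.1093, 0.3176]
orientation: [-179.9, -0.1, 176.8]
force: [0.6, 0.1, 0.3]
opening: 0.0004
gripper_force: 0.0
t 36.83 pos [0.5197 0.1093 0.3176] rpy [-1.799e+02 -1.000e-01  1.768e+02] F [0.6 0.1 0.3] op 0.0004 gf 0.0 q [  33.   11.  -24.    0.  -54. -126.]
```

View pics/t3.png

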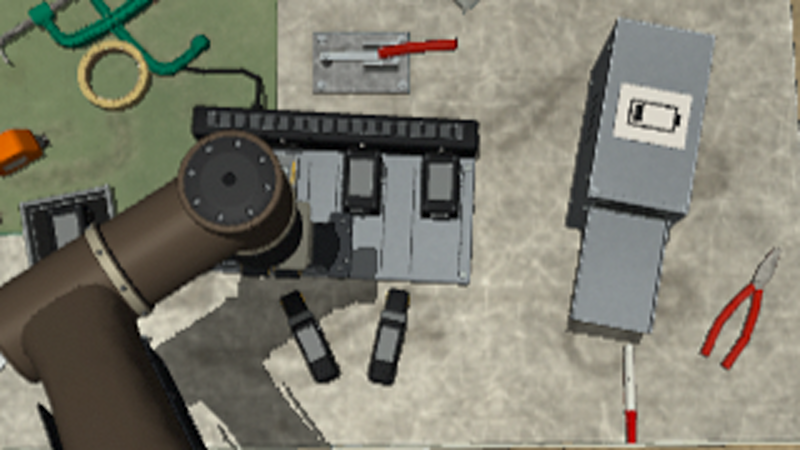

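Both packs are home, the switch has been thrown, and the sticks lie where they were at crop (310,337) and (389,337). Next I measure the sticks up close, by mask only, and take the ledge from the saved overhead view.

```bash
python3 -m handwheel '[[1,0.5,-0.8,-0.6,0,0,0],[1,0.5,-0.8,-0.6,0,0,0],[1,0.4,-0.8,-0.6,0,0,0],[1,0,-0.8,-0.6,0,0,0],[1,0,-0.8,-0.6,0,0,0]]' >/dev/null
python3 -m handwheel '[[1,0,0,0,0,0,0],[1,0,0,0,0,0,0]]'
python3 rect.py w8 .03 72
python3 - <<'E'
from h import *
t=dict(np.load("t2.npz"))
P=np.array([ray(t,(110+u/2.5,110+v/2.5),z)[:2] for u,v,z in [(587,206,.16),(670,218,.16),(651,332,.16),(569,320,.16)]]); print(P.round(4))
d=(P[0]+P[1]-P[2]-P[3])/2; e=(P[0]+P[3]-P[1]-P[2])/2; print(np.linalg.norm(d),np.degrees(np.arctan2(d[1],d[0])),np.linalg.norm(e),np.degrees(np.arctan2(e[1],e[0]))-90,P.mean(0))
# front edge of box on mask: bench-level check by grey mask contour
im=t["color"].astype(int); m=((im[:,:,2]-im[:,:,0]>4)&(im.max(2)>90)).astype(np.uint8)
m[:,:335]=0; m[:150]=0; m[260:]=0
cs,_=cv2.findContours(m,cv2.RETR_EXTERNAL,cv2.CHAIN_APPROX_SIMPLE); c=max(cs,key=cv2.contourArea); print(cv2.approxPolyDP(c,3,True)[:,0].tolist())
E
```

```text
clock: 37.75
tool_pos: [0.4802, 0.0137, 0.3923]
orientation: [-179.9, -0.1, 176.9]
force: [-0.3, 0.5, 0.1]
opening: 0.0652
gripper_force: 0.0
t 37.8 pos [0.4802 0.0138 0.3922] rpy [-179.9   -0.2  176.9] F [ 0.4 -0.8  0.2] op 0.0692 gf 0.0 q [  25.    3.  -24.    0.  -64. -118.]
[333. 107.] [0.4062 0.07   0.03  ] [0.037 0.09 ] yaw 25.3638045093154
[[ 0.5787 -0.2872]
 [ 0.5621 -0.3928]
 [ 0.4167 -0.3621]
 [ 0.4328 -0.2594]]
0.14854385365595577 -11.360597587146415 0.10541017090840177 -8.91114321035073 [ 0.49757535 -0.32535489]
[[346, 193], [339, 236], [370, 242], [375, 198]]
```

```bash
python3 - <<'E'
from h import *
s=dict(np.load("w8.npz")); print([pix(s,(x,y,.03)).round() for x,y in [(.42,-.031),(.422,.068)]])
g=s["color"].max(2); p=pix(s,(.42,-.031,.03)).astype(int); print(g[p[1]-60:p[1]+60:8,p[0]-50:p[0]+51:10])
for thr in (60,72,85):
  m=(g<thr).astype(np.uint8); m[230:]=0
  cs,_=cv2.findContours(m,cv2.RETR_EXTERNAL,cv2.CHAIN_APPROX_NONE)
  for c in cs:
    if cv2.contourArea(c)>250:
      r=cv2.minAreaRect(c); P=[ray(s,q,.03)[:2] for q in cv2.boxPoints(r)]; e=[P[1]-P[0],P[2]-P[1]]; L=[np.linalg.norm(x) for x in e]; k=e[int(L[1]>L[0])]
      print(thr,np.round(r[0]),ray(s,r[0],.03).round(3)[:2],np.round(L,3),((np.degrees(np.arctan2(k[1],k[0]))+90)%180-90).round(1))
E
```

```text
[array([228., 127.]), array([331., 124.])]
[[241 245 246 237 244 101  99  97 244 246 245]
 [246 244 240 243 149 100 103  97 154 246 248]
 [239 245 245 242  97  97  98  93 239 249 248]
 [236 243 242 239  92  91  94  89 238 239 239]
 [244 242 244 235  86 186 188  82 239 211 134]
 [232 241 233 235  82 185 187  75 127 130 135]
 [224 224 235 234  93 185 184  65 132 138 140]
 [221 225 225 223 142 128 107  63 134 138 130]
 [191 204 206 123 106 103 102  52 135 135 128]
 [188 142 124 119 103 102 100  64 143 132 123]
 [132 125 117 130  58  57  53  94 136 124 117]
 [132 125 125 127  94  54  52 123 114 122 124]
 [125 123 134 134  89  93  94 112 119 133 136]
 [126 132 126 128  54  53  49 112 123 133 120]
 [130 126 116 110  53  51  50 128 123 118 117]]
60 [224. 181.] [ 0.473 -0.04 ] [0.03  0.029] -14.0
60 [236. 146.] [ 0.439 -0.025] [0.045 0.024] -60.0
60 [333. 108.] [0.408 0.07 ] [0.036 0.084] 23.8
72 [224. 181.] [ 0.472 -0.04 ] [0.031 0.03 ] -15.0
72 [362. 171.] [0.47  0.099] [0.029 0.03 ] 25.7
72 [231. 130.] [ 0.423 -0.028] [0.05  0.034] -14.8
72 [332. 106.] [0.405 0.07 ] [0.037 0.088] 25.4
85 [225. 180.] [ 0.471 -0.039] [0.034 0.03 ] -13.5
85 [232. 122.] [ 0.415 -0.027] [0.076 0.035] -14.0
85 [340. 123.] [0.422 0.077] [0.037 0.129] 25.4
```

```bash
python3 -m handwheel '[[0.6,0,0,0,0,0,0.91],[0.6,0,0,0,0,0,0.91],[0.6,0.8,-0.72,0.6,0,0,0],[0.6,0.8,-0.72,1,0,0,0],[0.6,0.79,-0.73,1,0,0,0]]' >/dev/null
python3 -m handwheel '[[0.6,0,0,1,0,0,0],[0.6,0,0,1,0,0,0],[0.6,0,0,1,0,0,0],[0.6,0,0,1,0,0,0],[0.6,0,0,0,0,0,0]]'
python3 - <<'E'
from h import *
st(); to(.409,-.0243,.030,166)
E
```

```text
clock: 39.05
tool_pos: [0.4079, -0.0251, 0.2265]
orientation: [-179.7, -0.3, 166.0]
force: [0.7, 1.0, -0.5]
opening: 0.0705
gripper_force: 0.0
t 39.05 pos [ 0.4079 -0.0251  0.2265] rpy [-179.7   -0.3  166. ] F [ 0.7  1.  -0.5] op 0.0705 gf 0.0 q [  24.    8.  -45.    0.  -38. -129.]
shift [-0.04  0.05  1.5 ] turn [-0.05 -0.05  0.01]
```

```bash
python3 -m handwheel '[[0.6,0,0.05,0.8,-0.03,-0.03,0],[0.6,0,0,0.7,0,0,0],[-1,0,0,0,0,0,0],[-1,0,0,0,0,0,0],[-1,0,0,0,0,0,0]]' >/dev/null
python3 -m handwheel '[[-1,0,0,0,0,0,0],[-1,0,0,0,0,0,0],[-1,0,0,0,0,0,0],[-1,0,0,0,0,0,0],[-1,0,0,0,0,0,0]]'
python3 -m handwheel '[[-1,0,0,-1,0,0,0],[-1,0,0,-1,0,0,0],[-1,0,0,-1,0,0,0],[-1,0,0,-1,0,0,0],[-1,0,0,-1,0,0,0]]'
python3 -m handwheel '[[-1,0,0,-1,0,0,0],[-1,0,0,-1,0,0,0],[-1,0,0,-0.5,0,0,0],[-1,0,0,0,0,0,0]]'
python3 - <<'E'
from h import *
st(); o=get_obs(); c=np.array([.480,-.322]); D=c-o["tool_pos"][:2]; t=np.radians(169); print("turn",-(169-o["orientation"][2])/6,"shift",D@[np.cos(t),np.sin(t)]/.025,D@[np.sin(t),-np.cos(t)]/.025)
E
```

```text
clock: 40.3
tool_pos: [0.4091, -0.024, 0.1913]
orientation: [179.9, 0.1, 166.0]
force: [-2.0, 0.9, 7.3]
opening: 0.0355
gripper_force: 30.0
clock: 40.92
tool_pos: [0.4082, -0.0243, 0.3163]
orientation: [180.0, 0.0, 166.0]
force: [0.1, -0.0, -2.7]
opening: 0.0357
gripper_force: 30.0
clock: 41.42
tool_pos: [0.4085, -0.0241, 0.3783]
orientation: [179.9, 0.1, 166.0]
force: [0.8, -0.2, -3.2]
opening: 0.0358
gripper_force: 30.0
t 41.42 pos [ 0.4085 -0.0241  0.3783] rpy [1.799e+02 1.000e-01 1.660e+02] F [ 0.8 -0.2 -3.2] op 0.0358 gf 30.0 q [  25.   -4.  -33.    0.  -61. -129.]
turn -0.49984086786011045 shift -5.081020245808096 -11.151862714676746
```

```bash
python3 -m handwheel '[[-1,0,0,0,0,0,-0.5],[-1,-0.3,-1,0,0,0,0],[-1,-0.3,-1,0,0,0,0],[-1,-0.3,-1,0,0,0,0],[-1,-0.3,-1,0,0,0,0]]' >/dev/null
python3 -m handwheel '[[-1,-0.4,-1,-0.2,0,0,0],[-1,-0.4,-1,0,0,0,0],[-1,-0.4,-1,0,0,0,0],[-1,-0.4,-1,0,0,0,0],[-1,-0.4,-1,0,0,0,0]]' >/dev/null
python3 -m handwheel '[[-1,-0.5,-1,0,0,0,0],[-1,-0.5,-1,0,0,0,0],[-1,0,0,0,0,0,0]]'
python3 - <<'E'
from h import *
s=cam("wrist"); st(); save(s,"w9"); np.savez("w9.npz",**s)
E
```

```text
clock: 43.05
tool_pos: [0.4594, -0.3153, 0.3808]
orientation: [179.9, -0.1, 168.9]
force: [-1.0, 0.4, -3.2]
opening: 0.0363
gripper_force: 30.0
t 43.1 pos [ 0.459  -0.3145  0.381 ] rpy [ 1.799e+02 -1.000e-01  1.689e+02] F [-0.  -0.1 -3.8] op 0.0359 gf 30.0 q [-14.  10. -16.  -0. -63. -87.]
```

View pics/w9.png

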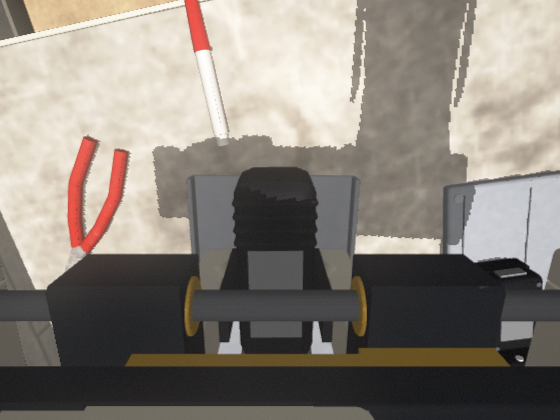

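The ledge's front corners are at (190,178) and (358,177), level in the view, and the stick (columns 235–318) is central and parallel over it.

```bash
python3 - <<'E'
from h import *
s=dict(np.load("w9.npz")); a=ray(s,(190,178),.16)[:2]; b=ray(s,(358,177),.16)[:2]; d=b-a; y=np.degrees(np.arctan2(-d[0],d[1])); x=np.array([np.cos(np.radians(y)),np.sin(np.radians(y))])
f=(a+b)/2; print(a,b,np.linalg.norm(d),y,"flap origin",f+x*.146)
o=get_obs()["tool_pos"][:2]; n=np.array([-x[1],x[0]]); print("tcp in box",(o-f)@x-.146,(o-f)@n)
st()
E
```

```text
[ 0.41343581 -0.3589233 ] [ 0.43183772 -0.26153042] 0.09911611289872195 -10.699621982132776 flap origin [ 0.56609841 -0.33733324]
tcp in box -0.10949185789184335 0.0025252619379820492
t 43.1 pos [ 0.459  -0.3145  0.381 ] rpy [ 1.799e+02 -1.000e-01  1.689e+02] F [-0.  -0.1 -3.8] op 0.0359 gf 30.0 q [-14.  10. -16.  -0. -63. -87.]
```

```bash
python3 -m handwheel '[[-1,-1,-0.1,0,0,0,0],[-1,-0.05,0,1,0,0,0],[-1,0,0,0.4,0,0,0],[-1,0,0,0.17,0,0,0],[-1,0,0,0,0,0,0]]'
python3 -m handwheel '[[-1,-0.5,0,0,0,0,0],[-1,-0.5,0,0,0,0,0],[-1,0,0,0,0,0,0]]'
python3 -m handwheel '[[-1,-0.5,0,0,0,0,0],[-1,-0.5,0,0,0,0,0],[-1,0,0,0,0,0,0]]'
python3 - <<'E'
from h import *
st();o=get_obs()["tool_pos"][:2]-[.5661,-.3373]; y=np.radians(-10.7);print(o@[np.cos(y),np.sin(y)],o@[-np.sin(y),np.cos(y)])
E
```

```text
clock: 43.72
tool_pos: [0.4846, -0.3213, 0.3442]
orientation: [180.0, 0.1, 169.0]
force: [-0.2, 0.3, -1.7]
opening: 0.0359
gripper_force: 30.0
clock: 44.1
tool_pos: [0.5101, -0.3264, 0.3435]
orientation: [180.0, 0.1, 169.0]
force: [-1.0, 0.4, -5.3]
opening: 0.0358
gripper_force: 30.0
clock: 44.48
tool_pos: [0.5349, -0.3312, 0.3438]
orientation: [180.0, 0.1, 169.0]
force: [-0.6, -0.9, -4.6]
opening: 0.0358
gripper_force: 30.0
t 44.48 pos [ 0.5349 -0.3312  0.3438] rpy [1.80e+02 1.00e-01 1.69e+02] F [-0.6 -0.9 -4.6] op 0.0358 gf 30.0 q [-14.  19. -10.  -0. -61. -87.]
-0.03175614204669012 0.00016662674318504493
```

```bash
python3 -m handwheel '[[-1,-0.5,0,0.05,0,0,0],[-1,0,0,0,0,0,0],[0.1,0,0,0,0,0,0],[0.1,0,0,0,0,0,0],[0.1,0,0,0,0,0,0]]'
python3 -m handwheel '[[0.1,0,0,-1,0,0,0],[0.1,0,0,-0.5,0,0,0],[-0.6,1,0,0,0,0,0],[-1,1,0,0,0,0,0],[-1,1,0,0,0,0,0]]'
python3 -m handwheel '[[-1,0.2,0,0,0,0,0],[-1,0,0,1,0,0,0],[-1,0,0,0.5,0,0,0],[-1,0,0,0,0,0,0]]'
python3 -m handwheel '[[-1,-0.5,0,0,0,0,0],[-1,-0.5,0,0,0,0,0],[-1,-0.5,0,0,0,0,0],[-1,-0.5,0,0,0,0,0]]'
python3 -m handwheel '[[-1,-0.5,0,0,0,0,0],[-1,-0.5,0,0,0,0,0],[-1,0,0,0,0,0,0]]'
python3 - <<'E'
from h import *
st();o=get_obs()["tool_pos"][:2]-[.5661,-.3373]; y=np.radians(-10.7);print(o@[np.cos(y),np.sin(y)],o@[-np.sin(y),np.cos(y)])
s=cam("wrist"); g=s["color"].max(2); m=(g<75).astype(np.uint8); m[252:]=0; m[:,:180]=0;m[:,370:]=0; print(cv2.countNonZero(m))
E
```

```text
clock: 45.1
tool_pos: [0.546, -0.3335, 0.3435]
orientation: [180.0, 0.2, 169.0]
force: [-0.4, 0.3, 0.0]
opening: 0.0479
gripper_force: 0.0
clock: 45.72
tool_pos: [0.4715, -0.3189, 0.3803]
orientation: [180.0, 0.1, 169.0]
force: [-0.6, -0.1, 0.2]
opening: 0.0242
gripper_force: 0.0
clock: 46.22
tool_pos: [0.4676, -0.3182, 0.3417]
orientation: [180.0, -0.0, 169.0]
force: [-0.1, 1.3, 0.3]
opening: 0.0008
gripper_force: 0.0
clock: 46.72
tool_pos: [0.5176, -0.3279, 0.3428]
orientation: [180.0, 0.1, 169.0]
force: [0.4, 0.9, -0.7]
opening: 0.0007
gripper_force: 0.0
clock: 47.1
tool_pos: [0.5419, -0.3326, 0.3424]
orientation: [180.0, 0.1, 169.0]
force: [-0.1, -0.4, -0.2]
opening: 0.0001
gripper_force: 0.0
t 47.1 pos [ 0.5419 -0.3326  0.3424] rpy [1.80e+02 1.00e-01 1.69e+02] F [-0.1 -0.4 -0.2] op 0.0001 gf 0.0 q [-14.  19.  -9.  -0. -61. -87.]
-0.024652081220765718 0.00012005160636393063
50
```

```bash
python3 -m handwheel '[[-1,0.5,0,-0.8,0,0,0],[-1,0.5,0,-0.7,0,0,0],[-1,0.3,0.97,0,0,0,0],[-1,0.3,0.97,0,0,0,0],[-1,0.3,0.97,0,0,0,0]]' >/dev/null
python3 -m handwheel '[[0,0.3,0.97,0,0,0,0],[0,0.3,0.97,0,0,0,0],[0,0.3,0.97,0,0,0,0],[0,0.3,0.97,0,0,0,0],[0,0.3,0.97,0,0,0,0]]' >/dev/null
python3 -m handwheel '[[0.6,0.3,0.97,0,0,0,0],[0.6,0.3,0.97,0,0,0,0],[0.6,0.3,0.97,0,0,0,0],[0.6,0.3,0.97,0,0,0,0],[0.6,0.3,0.97,0,0,0,0]]' >/dev/null
python3 -m handwheel '[[0.6,0.3,0.97,0,0,0,0],[0.6,0.3,0.97,0,0,0,0],[0.6,0,0,0,0,0,0]]'
python3 - <<'E'
from h import *
st(); s=cam("wrist"); np.savez("w10.npz",**s)
g=s["color"].max(2)
for thr in (72,85,105):
  m=(g<thr).astype(np.uint8); m[235:]=0
  cs,_=cv2.findContours(m,cv2.RETR_EXTERNAL,cv2.CHAIN_APPROX_NONE)
  for c in cs:
    if cv2.contourArea(c)>400:
      r=cv2.minAreaRect(c); P=[ray(s,q,.03)[:2] for q in cv2.boxPoints(r)]; e=[P[1]-P[0],P[2]-P[1]]; L=[np.linalg.norm(x) for x in e]; k=e[int(L[1]>L[0])]
      print(thr,np.round(r[0]),ray(s,r[0],.03).round(3)[:2],np.round(L,3),((np.degrees(np.arctan2(k[1],k[0]))+90)%180-90).round(1))
t=cam("top"); d=np.abs(t["color"].astype(int)-np.load("t3.npz")["color"]).max(2)[215:290,205:290]; print("top diff near sticks",(d>60).sum())
o=get_obs(); c=np.array([.414,.073]); D=c-o["tool_pos"][:2]; a=np.radians(204.5); print("turn",-(204.5-o["orientation"][2])/6,"shift",D@[np.cos(a),np.sin(a)]/.025,D@[np.sin(a),-np.cos(a)]/.025)
E
```

```text
clock: 49.4
tool_pos: [0.4745, 0.0514, 0.3821]
orientation: [179.9, 0.2, 169.1]
force: [0.3, 0.3, -0.9]
opening: 0.0697
gripper_force: 0.0
t 49.4 pos [0.4745 0.0514 0.3821] rpy [179.9   0.2 169.1] F [ 0.3  0.3 -0.9] op 0.0697 gf 0.0 q [  30.    3.  -25.    0.  -62. -131.]
72 [324. 171.] [0.47 0.1 ] [0.028 0.031] 25.5
72 [285. 114.] [0.409 0.072] [0.034 0.079] 24.9
72 [543.  39.] [0.389 0.305] [0.027 0.064] 2.8
72 [518.  43.] [0.389 0.284] [0.008 0.073] 5.8
85 [324. 171.] [0.469 0.1  ] [0.029 0.032] 26.0
85 [283. 110.] [0.406 0.071] [0.035 0.088] 25.8
85 [543.  41.] [0.391 0.306] [0.027 0.067] 2.8
85 [519.  43.] [0.389 0.284] [0.009 0.073] 5.9
105 [549. 198.] [0.538 0.317] [0.019 0.077] 2.8
105 [294. 127.] [0.423 0.079] [0.036 0.129] 25.2
105 [542.  41.] [0.391 0.305] [0.028 0.067] 2.8
105 [518.  45.] [0.39  0.284] [0.01  0.076] 5.4
top diff near sticks 1693
turn -5.907508996574639 shift 1.8364064247250056 1.829316268902954
```

```bash
python3 -m handwheel '[[0.6,0,0,0,0,0,-1],[0.6,0,0,0,0,0,-1],[0.6,0,0,0,0,0,-1],[0.6,0,0,0,0,0,-1],[0.6,0,0,0,0,0,-1]]' >/dev/null
python3 -m handwheel '[[0.6,0,0,0,0,0,-0.98],[0.6,0.85,0.93,0.7,0,0,0],[0.6,0.86,0.93,1,0,0,0],[0.6,0,0,1,0,0,0],[0.6,0,0,1,0,0,0]]' >/dev/null
python3 -m handwheel '[[0.6,0,0,1,0,0,0],[0.6,0,0,1,0,0,0],[0.6,0,0,0,0,0,0]]'
python3 - <<'E'
from h import *
st(); to(.416,.0755,.031,205)
E
```

```text
clock: 51.12
tool_pos: [0.4167, 0.0739, 0.2369]
orientation: [-179.9, -0.1, -155.2]
force: [0.2, -0.5, -0.1]
opening: 0.0699
gripper_force: 0.0
t 51.12 pos [0.4167 0.0739 0.2369] rpy [-1.799e+02 -1.000e-01 -1.552e+02] F [ 0.2 -0.5 -0.1] op 0.0699 gf 0.0 q [  37.    8.  -43.    0.  -40. -102.]
shift [-0.    0.07  1.88] turn [-0.01 -0.01 -0.03]
```

```bash
python3 -m handwheel '[[0.6,0,0.07,1,0,0,0],[0.6,0,0,0.86,0,0,0],[-1,0,0,0,0,0,0],[-1,0,0,0,0,0,0],[-1,0,0,0,0,0,0]]' >/dev/null
python3 -m handwheel '[[-1,0,0,0,0,0,0],[-1,0,0,0,0,0,0],[-1,0,0,0,0,0,0],[-1,0,0,0,0,0,0],[-1,0,0,0,0,0,0]]'
python3 -m handwheel '[[-1,0,0,-1,0,0,0],[-1,0,0,-1,0,0,0],[-1,0,0,-1,0,0,0],[-1,0,0,-1,0,0,0],[-1,0,0,-1,0,0,0]]'
python3 -m handwheel '[[-1,0,0,-1,0,0,0],[-1,0,0,-1,0,0,0],[-1,0,0,-0.6,0,0,0],[-1,0,0,0,0,0,0]]'
python3 - <<'E'
from h import *
st(); o=get_obs(); c=np.array([.459,-.3165]); D=c-o["tool_pos"][:2]; t=np.radians(169.2); print("turn",-(169.2-360-o["orientation"][2])/6,"shift",D@[np.cos(t),np.sin(t)]/.025,D@[np.sin(t),-np.cos(t)]/.025)
E
```

```text
clock: 52.38
tool_pos: [0.4168, 0.0768, 0.1919]
orientation: [-180.0, 0.2, -155.1]
force: [-1.7, -0.2, 7.8]
opening: 0.0355
gripper_force: 30.0
clock: 53.0
tool_pos: [0.4159, 0.0763, 0.3169]
orientation: [-180.0, 0.0, -155.1]
force: [-0.0, -0.2, -3.0]
opening: 0.0355
gripper_force: 30.0
clock: 53.5
tool_pos: [0.4162, 0.0766, 0.3819]
orientation: [180.0, 0.2, -155.1]
force: [-0.2, -0.1, -3.3]
opening: 0.0358
gripper_force: 30.0
t 53.5 pos [0.4162 0.0766 0.3819] rpy [ 180.     0.2 -155.1] F [-0.2 -0.1 -3.3] op 0.0358 gf 30.0 q [  37.   -3.  -31.    0.  -62. -103.]
turn 5.947881076175482 shift -4.629153413537536 -15.122953851428775
```

```bash
python3 -m handwheel '[[-1,0,0,0,0,0,1],[-1,0,0,0,0,0,1],[-1,0,0,0,0,0,1],[-1,0,0,0,0,0,1],[-1,0,0,0,0,0,1]]' >/dev/null
python3 -m handwheel '[[-1,0,0,0,0,0,0.95],[-1,-0.3,-1,0,0,0,0],[-1,-0.3,-1,0,0,0,0],[-1,-0.3,-1,0,0,0,0],[-1,-0.3,-1,0,0,0,0]]' >/dev/null
python3 -m handwheel '[[-1,-0.3,-1,0,0,0,0],[-1,-0.3,-1,0,0,0,0],[-1,-0.3,-1,0,0,0,0],[-1,-0.3,-1,0,0,0,0],[-1,-0.3,-1,0,0,0,0]]'
python3 -m handwheel '[[-1,-0.3,-1,0,0,0,0],[-1,-0.3,-1,0,0,0,0],[-1,-0.3,-1,0,0,0,0],[-1,-0.3,-1,0,0,0,0],[-1,-0.3,-1,0,0,0,0]]' >/dev/null
python3 -m handwheel '[[-1,-0.3,-1,0,0,0,0],[-1,0,0,0,0,0,0]]'
python3 - <<'E'
from h import *
st();o=get_obs()["tool_pos"][:2]-[.5661,-.3373]; y=np.radians(-10.7);print(o@[np.cos(y),np.sin(y)],o@[-np.sin(y),np.cos(y)])
E
```

```text
clock: 55.38
tool_pos: [0.4399, -0.1579, 0.3798]
orientation: [180.0, -0.0, 169.2]
force: [0.5, 0.3, -3.4]
opening: 0.0356
gripper_force: 30.0
clock: 56.25
tool_pos: [0.4562, -0.3139, 0.3792]
orientation: [179.9, -0.1, 169.1]
force: [0.7, 0.8, -3.2]
opening: 0.0358
gripper_force: 30.0
t 56.25 pos [ 0.4562 -0.3139  0.3792] rpy [ 1.799e+02 -1.000e-01  1.691e+02] F [ 0.7  0.8 -3.2] op 0.0358 gf 30.0 q [-14.  10. -17.  -0. -63. -87.]
-0.1123560460270351 0.002544723112513923
```

```bash
python3 -m handwheel '[[-1,-1,-0.1,0,0,0,0],[-1,-0.17,0,1,0,0,0],[-1,0,0,0.4,0,0,0],[-1,0,0,0.06,0,0,0],[-1,0,0,0,0,0,0]]'
python3 -m handwheel '[[-1,-0.5,0,0,0,0,0],[-1,-0.5,0,0,0,0,0],[-1,-0.5,0,0,0,0,0],[-1,-0.5,0,0,0,0,0],[-1,-0.5,0,0,0,0,0]]'
python3 - <<'E'
from h import *
st();o=get_obs()["tool_pos"][:2]-[.5661,-.3373]; y=np.radians(-10.7);print(o@[np.cos(y),np.sin(y)],o@[-np.sin(y),np.cos(y)])
E
```

```text
clock: 56.88
tool_pos: [0.4847, -0.3206, 0.3452]
orientation: [180.0, 0.1, 169.2]
force: [0.2, 0.4, -3.2]
opening: 0.036
gripper_force: 30.0
clock: 57.5
tool_pos: [0.5473, -0.3327, 0.3446]
orientation: [180.0, 0.1, 169.2]
force: [-1.1, 0.4, -3.0]
opening: 0.0356
gripper_force: 30.0
t 57.5 pos [ 0.5473 -0.3327  0.3446] rpy [1.800e+02 1.000e-01 1.692e+02] F [-1.1  0.4 -3. ] op 0.0356 gf 30.0 q [-14.  20.  -9.  -0. -62. -87.]
-0.019327134342749106 0.0009854843909232903
```

```bash
python3 -m handwheel '[[-1,0,0,0.1,0,0,0],[-1,0,0,0,0,0,0],[0.1,0,0,0,0,0,0],[0.1,0,0,0,0,0,0],[0.1,0,0,0,0,0,0]]'
python3 -m handwheel '[[0.1,0,0,-1,0,0,0],[0.1,0,0,-0.5,0,0,0],[-0.6,1,0,0,0,0,0],[-1,1,0,0,0,0,0],[-1,1,0,0,0,0,0]]'
python3 -m handwheel '[[-1,0.2,0,0,0,0,0],[-1,0,0,1,0,0,0],[-1,0,0,0.5,0,0,0],[-1,0,0,0,0,0,0]]'
python3 -m handwheel '[[-1,-0.5,0,0,0,0,0],[-1,-0.5,0,0,0,0,0],[-1,-0.5,0,0,0,0,0],[-1,-0.5,0,0,0,0,0]]'
python3 -m handwheel '[[-1,-0.5,0,0,0,0,0],[-1,-0.5,0,0,0,0,0],[-1,0,0,0,0,0,0]]'
python3 -m handwheel '[[-1,0.5,0,-1,0,0,0],[-1,0.5,0.5,-1,0,0,0],[-1,1,1,-1,0,0,0],[-1,1,1,0,0,0,0],[-1,1,1,0,0,0,0]]'
python3 -m handwheel '[[-1,0.5,1,0,0,0,0],[-1,0,1,0,0,0,0],[-1,0,1,0,0,0,0],[-1,0,1,0,0,0,0],[-1,0,0,0,0,0,0]]'
python3 - <<'E'
from h import *
a=cam("side"); b=cam("top"); st()
A=cv2.resize(a["color"][120:330,130:350],None,fx=1.9,fy=1.9,interpolation=3); B=cv2.resize(b["color"][140:290,110:420],None,fx=1.25,fy=1.25,interpolation=3)
A=A[:,:410]; B2=np.zeros((A.shape[0],B.shape[1],3),np.uint8); B2[:B.shape[0]]=B
cv2.imwrite("pics/fin.png",np.hstack([A,B2])[:,:,::-1]); print(A.shape,B.shape)
E
```

```text
clock: 58.12
tool_pos: [0.5461, -0.3326, 0.3429]
orientation: [180.0, 0.2, 169.2]
force: [0.3, -0.1, -1.3]
opening: 0.0479
gripper_force: 0.0
clock: 58.75
tool_pos: [0.4716, -0.3183, 0.3797]
orientation: [180.0, 0.1, 169.2]
force: [0.3, -0.8, -0.1]
opening: 0.0235
gripper_force: 0.0
clock: 59.25
tool_pos: [0.4678, -0.3175, 0.3412]
orientation: [180.0, -0.0, 169.2]
force: [0.3, -0.9, -0.1]
opening: 0.0006
gripper_force: 0.0
clock: 59.75
tool_pos: [0.5178, -0.3271, 0.3423]
orientation: [180.0, 0.1, 169.2]
force: [-0.0, 0.5, -0.2]
opening: 0.0007
gripper_force: 0.0
clock: 60.12
tool_pos: [0.5421, -0.3317, 0.3419]
orientation: [180.0, 0.1, 169.2]
force: [-0.6, -0.3, -0.5]
opening: 0.0004
gripper_force: 0.0
clock: 60.75
tool_pos: [0.4582, -0.2261, 0.4176]
orientation: [180.0, 0.1, 169.2]
force: [0.5, 0.5, 0.8]
opening: 0.0005
gripper_force: 0.0
clock: 61.38
tool_pos: [0.4656, -0.1253, 0.4175]
orientation: [179.9, 0.1, 169.3]
force: [-0.2, 0.1, 0.2]
opening: 0.0003
gripper_force: 0.0
t 61.48 pos [ 0.4655 -0.1263  0.4174] rpy [1.800e+02 1.000e-01 1.692e+02] F [-1.3  0.   0.4] op 0.0003 gf 0.0 q [   8.    2.  -22.   -0.  -67. -109.]
(399, 410, 3) (188, 388, 3)
```

View pics/fin.png

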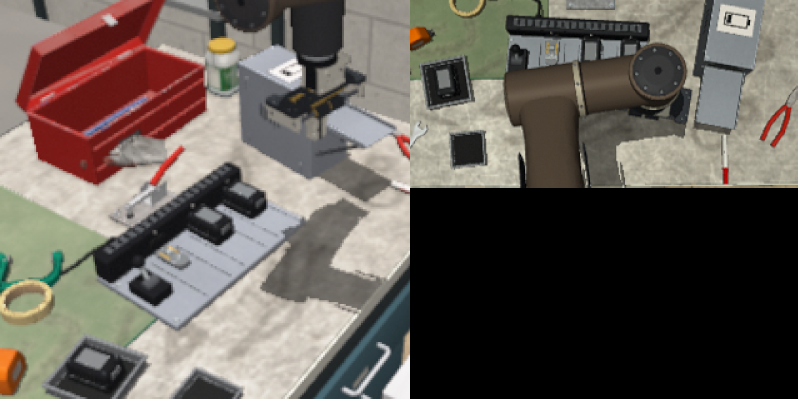

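The full pack lies in the grey tray, both packs are home, the lever leans to +x and the ledge is empty. To check the flap numerically, I move the arm clear and compare the box's front with the first side picture.

```bash
python3 -m handwheel '[[-1,0,1,0,0,0,0],[-1,0,1,0,0,0,0],[-1,0,1,0,0,0,0],[-1,0,1,0,0,0,0],[-1,0,1,0,0,0,0]]' >/dev/null
python3 -m handwheel '[[-1,0,1,0,0,0,0],[-1,0,1,0,0,0,0],[-1,0,0,0,0,0,0],[-1,0,0,0,0,0,0],[-1,0,0,0,0,0,0]]'
python3 - <<'E'
from h import *
s=cam("side"); o=cv2.imread("pics/side0.png")[:,:,::-1]; y=np.radians(-10.7)
for z in (.195,.18,.165,.155):
    r=[]
    for b in (-.04,-.02,0,.02,.04):
        u,v=pix(s,(.5661-np.sin(y)*b,-.3373+np.cos(y)*b,z)).round().astype(int); r.append(((int(u),int(v)),o[v,u].tolist(),s["color"][v,u].tolist()))
    print(z,r)
E
```

```text
clock: 62.72
tool_pos: [0.4985, 0.0447, 0.4174]
orientation: [180.0, 0.1, 169.1]
force: [0.3, -0.0, 0.7]
opening: 0.0002
gripper_force: 0.0
0.195 [((310, 167), [81, 82, 86], [92, 93, 96]), ((307, 169), [69, 70, 72], [78, 79, 81]), ((304, 170), [65, 65, 67], [72, 73, 75]), ((300, 172), [64, 66, 68], [72, 75, 76]), ((297, 174), [82, 83, 84], [91, 93, 94])]
0.18 [((310, 170), [84, 86, 90], [95, 97, 102]), ((307, 172), [72, 73, 75], [81, 83, 85]), ((304, 174), [81, 82, 84], [91, 93, 95]), ((300, 175), [52, 53, 54], [58, 59, 61]), ((297, 177), [85, 87, 88], [96, 98, 99])]
0.165 [((310, 173), [68, 70, 72], [78, 78, 83]), ((307, 175), [42, 42, 42], [45, 46, 47]), ((303, 177), [39, 40, 40], [45, 46, 47]), ((300, 178), [55, 57, 57], [61, 63, 64]), ((297, 180), [34, 34, 34], [40, 41, 40])]
0.155 [((310, 175), [95, 97, 101], [108, 110, 115]), ((307, 177), [119, 121, 126], [133, 135, 141]), ((303, 179), [76, 78, 81], [85, 88, 92]), ((300, 181), [117, 119, 124], [118, 121, 126]), ((297, 182), [91, 93, 97], [58, 59, 61])]
```

The flap and the opening look as they did at the start (the same pattern, slightly brighter), so the flap is shut.

```bash
python3 -c "
from plant import *
print(close_job())"
```

```text
the job is handed in; nothing more can be done
None
```

I handed the job in at about 63 s: the full pack is flat in the larger tray, both other packs are clicked home on the middle and right shoes, and the mains switch was then thrown to on; both sticks were pushed into the recycling box (not seen inside), with the ledge empty and the flap matching its shut look in the side camera.

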